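Uncover the tray, gauge the row of cigar cases, close the tray

TASK

Undo the three captive thumbscrews of the closed wooden tray one after another, each all the way to its stop, and only then lift the aluminium cover off by its handle and lay it flat, handle up, in the middle of the black rubber mat. Then lay every wooden cigar case from the tray flat in the steel row gauge, side by side and parallel to its jaws, and slide the gauge's jaw gently shut until the whole row is felt to be squeezed (a few newtons) between the two jaws; leave the jaw closed against the row, put the cover back on the empty tray, seated flat over the undone screws, and do not disturb the other things on the bench.

Things in the scene. Friction and masses are not known exactly. Their poses are not given: they have to be found in the camera images.
- tray: fixed wooden tray, 250 (x) x 136 (y) x 40 mm high; origin: centre of underside. Floor 12 mm above the bench. Three grooves along y for cases at x = -50, 0, +50 mm; ribs 10 mm high between them only at the groove ends (|y| > 35 mm), 2 mm clear of a case: the middle is open for fingers. End blocks (|x| > 89 mm) and side walls (|y| > 60 mm) are 40 mm high. Place and yaw vary.
- cover: loose aluminium plate, 250 (x) x 136 (y) x 6 mm, about 0.4 kg; origin: centre of underside, z up. Starts on the tray, aligned with it, underside 40 mm above the bench. Three slots, 17 (x) x 48 mm (y), over the tray's screws: a wing parallel to its slot (within about 0.15 rad) passes, otherwise it holds the cover down. Raise it straight up 35 mm to clear the wings.
- cover_handle (a point): centre of the cover's bar handle: a dark bar along the cover's y, 12 mm wide (x), 90 mm long, 12 mm high, 36 mm above the cover's underside, with 24 mm of free space between plate and bar; posts at the bar's ends
- mat: fixed black rubber mat, 290 (x) x 180 (y) x 4 mm, origin at the centre of its underside; its place and yaw vary
- gauge: fixed steel row gauge along its own x; origin: centre of underside, z up. Flat bed 12 mm above the bench, from x = -107 to +105 mm, between two guide rails 8 mm high with inner faces at y = +-59 mm. The fixed jaw closes the +x end: its face is at x = +105 mm, 26 mm high above the bed. Place and yaw vary.
- anvil: the gauge's fixed jaw, 20 mm thick, 134 mm wide, 26 mm high; origin at the bottom middle of its face, on the bed
- jaw (a joint): position of the sliding jaw in m: 0 fully open (face at gauge x = -70 mm, 175 mm from the fixed jaw), growing to 0.135 as it slides along the gauge's +x towards the fixed jaw. Stiff slide (about 2 N), stays where it is left. Starts partly closed. A row of k cases is 26 k mm wide.
- jaw_face (a point): middle of the sliding jaw's face, 12 mm above the bed; its x axis points to the fixed jaw. The jaw block is 24 (x) x 110 (y) mm and its top is 24.5 mm above the bed
- jaw_grip (a point): centre of the black grip on top of the sliding jaw, 12 mm behind the jaw face: an upright tab 14 mm thick (x), 60 mm wide (y), 32 mm high, from 24.5 to 56.5 mm above the bed
- screw_a (a joint): turn in rad, counter-clockwise from above, of the captive quarter-turn thumbscrew at tray x = -107, y = +34 mm. 0: wing along the tray's x, across the slot, locked; 1.57: stop, wing along the tray's y, undone. Starts at 0.1 to 0.5; friction 0.06 N m, stays where left. Steel wing on the axis, 40 mm long, 10 mm thick, 22 mm high, from 47.5 to 69.5 mm above the bench (1.5 mm above the seated cover).
- screw_b (a joint): turn in rad, counter-clockwise from above, of the captive quarter-turn thumbscrew at tray x = -107, y = -34 mm. 0: wing along the tray's x, across the slot, locked; 1.57: stop, wing along the tray's y, undone. Starts at 0.1 to 0.5; friction 0.06 N m, stays where left. Steel wing on the axis, 40 mm long, 10 mm thick, 22 mm high, from 47.5 to 69.5 mm above the bench (1.5 mm above the seated cover).
- screw_c (a joint): turn in rad, counter-clockwise from above, of the captive quarter-turn thumbscrew at tray x = +107, y = 0 mm. 0: wing along the tray's x, across the slot, locked; 1.57: stop, wing along the tray's y, undone. Starts at 0.1 to 0.5; friction 0.06 N m, stays where left. Steel wing on the axis, 40 mm long, 10 mm thick, 22 mm high, from 47.5 to 69.5 mm above the bench (1.5 mm above the seated cover).
- case_a: one of up to three identical loose cigar cases (None when absent): closed slim box of pale wood, 26 (x) x 110 (y, its length) x 24 mm (z), about 60 g (varies); origin at the centre of its underside. At the start it lies in a groove of the tray under the cover
- case_a_mid (a point): middle of case_a
- case_b: one of up to three identical loose cigar cases (None when absent): closed slim box of pale wood, 26 (x) x 110 (y, its length) x 24 mm (z), about 60 g (varies); origin at the centre of its underside. At the start it lies in a groove of the tray under the cover
- case_b_mid (a point): middle of case_b
- case_c: one of up to three identical loose cigar cases (None when absent): closed slim box of pale wood, 26 (x) x 110 (y, its length) x 24 mm (z), about 60 g (varies); origin at the centre of its underside. At the start it lies in a groove of the tray under the cover
- case_c_mid (a point): middle of case_c
- ashtray: bystander, to be left alone: glass ashtray, bowl 90 mm wide, 32 mm high, origin under its centre
- puck: bystander, to be left alone: wooden disc 70 mm wide, 30 mm high, origin under its centre
- cup: bystander, to be left alone: white cup 64 mm wide, 70 mm high, origin under its centre
- brush: bystander, to be left alone: hand brush lying on the bench, about 200 mm long
- glue: bystander, to be left alone: jar 60 mm wide, 90 mm high, origin under its centre

How it is judged:
On the way, in this order (a step that is already met when the one before it is completed fails the run):
1. all three thumbscrews undone to their stops while the cover still lies on the tray (value of joint each of screw_a, screw_b, screw_c above 1.4 rad and z of cover in the frame of tray below 0.046 m and horizontal distance between cover and tray below 0.012 m), for 0.2 s.
2. the cover is off the tray and lies flat, handle up, on the mat (horizontal distance between cover and mat below 0.05 m and angle between cover's own z axis and vertical below 0.06 rad and height (world z) of cover below 0.012 m), for 0.2 s.
3. with every case lying in the row gauge, the jaw squeezes the row against the fixed jaw: at least 2 N at both jaws (x of each of case_a_mid, case_b_mid, case_c_mid in the frame of gauge below 0.098 m and x of each of case_a_mid, case_b_mid, case_c_mid in the frame of jaw_face above 0.006 m and y of case_a_mid in the frame of gauge between -0.012 and 0.012 m and z of each of case_a_mid, case_b_mid, case_c_mid in the frame of gauge below 0.029 m and angle between the y axis of each of case_a, case_b, case_c and the y axis of gauge, either way round below 0.12 rad and y of case_b_mid in the frame of gauge between -0.012 and 0.012 m and y of case_c_mid in the frame of gauge between -0.012 and 0.012 m and (contact force between jaw and case_a above 2 N or contact force between jaw and case_b above 2 N or contact force between jaw and case_c above 2 N) and (contact force between anvil and case_a above 2 N or contact force between anvil and case_b above 2 N or contact force between anvil and case_c above 2 N)), for 0.05 s.
At the end, for the whole second after the job is handed in: The cover is back on the tray: flat (0.04 rad), seated within 4 mm, centred within 12 mm. Every case lies on the gauge's bed between the jaws, within 12 mm of its middle line, parallel to the jaws within 0.12 rad; the sliding jaw is within 5 mm of the row; all at rest (x of each of case_a_mid, case_b_mid, case_c_mid in the frame of gauge below 0.098 m and x of each of case_a_mid, case_b_mid, case_c_mid in the frame of jaw_face above 0.006 m and y of case_a_mid in the frame of gauge between -0.012 and 0.012 m and z of each of case_a_mid, case_b_mid, case_c_mid in the frame of gauge below 0.029 m and angle between the y axis of each of case_a, case_b, case_c and the y axis of gauge, either way round below 0.12 rad and y of case_b_mid in the frame of gauge between -0.012 and 0.012 m and y of case_c_mid in the frame of gauge between -0.012 and 0.012 m and x of any of case_a_mid, case_b_mid, case_c_mid in the frame of jaw_face below 0.018 m and horizontal distance between cover and tray below 0.012 m and z of cover in the frame of tray below 0.044 m and angle between cover's own z axis and vertical below 0.04 rad and linear speed of each of case_a, case_b, case_c, cover below 0.02 m/s); the robot touches nothing.
It fails at once if a bystander is moved more than 50 mm (distance of any of ashtray, puck, cup, brush, glue from where it was at the start of the episode above 0.05 m).
It fails at once if the jaw crushes a case with more than 45 N (contact force between jaw and case_a above 45 N or contact force between jaw and case_b above 45 N or contact force between jaw and case_c above 45 N).
Of case_a, case_b, case_c only 2 to 3 are there at a start; the rules pass over those that are not, and their reading is None.
At some moment in a run one of case_a, case_b, case_c may be knocked a few centimetres aside while the robot is not near it.
Once in a run the grip may slacken for a moment while it holds something.
It also fails if it takes over 192 s, if anything falls off the work surface, if the arm or the gripper's body presses on something with over 40 N, if the wrist force passes 120 N, or if a joint passes its speed limit or range.

ROBOT

A 6-joint arm with a two-finger parallel gripper is mounted at the origin on the work surface. World frame = base frame: x ahead of the robot, y to its left, z up, the work surface at z = 0. Lengths are in m, angles in rad, forces in N, time in s.
With the tool pointing down it reaches from about 0.35 to 0.875 m from the base axis. Payload 4.2 kg.
Tool frame: the origin (TCP) lies at the very end of the fingers, on their centre line; the grasp point (between the pads) lies 19 mm behind it; z points along the fingers, y is the line along which they close (so a half turn about z gives the same grasp; the last joint's range is limited). The gripper opens to 87 mm and grips with 3 to 60 N. Pads are 19 mm wide; open, the fingers measure 117 mm over their backs; the gripper's body (75 mm by 190 mm) begins 51 mm behind the grasp point.
Start: joints at [-0.976, 0.385, 0.008, 0, -1.194, -0.259], TCP at [0.206, -0.59, 0.223] pointing down, gripper open.
Joint ranges: [-3.14, 3.14], [-1.21, 2.06], [-1.07, 1.41], [-3.16, 2.05], [-2.99, -0.16], [-3.1, 3.1]. Speed limits (rad/s): [2.79, 2.79, 3.14, 3.14, 3.14, 3.14].

INTERFACE

Orientations are given as a unit quaternion [x, y, z, w].
In Python, from workcell import monitor, imaging, arm gives the robot as it stands.
- The arm moves only by the tool send_rows, never from a script. Its argument "steps" is a list of rows, each an object with "offset": the shift along the tool's x, y, z in m, a list of three; "turn": the turn about the tool's z in degrees; "grip": the closure, from -1 (fully open) to 1 (shut), so that 0 is half open. A call has 1 to 5 rows; each row is the pose to reach, as a shift and turn from the pose commanded when the call began, along the tool's axes at that moment; what a row does not reach only later rows make up. A row lasts 1/8 s, in which the tool goes at most 62.5 mm and 10.7 degrees, less where a joint would pass 70% of its speed; a pose out of reach is approached as far as the arm can. A call with a gripper value outside its range is refused whole. The fingers move at their own pace and stop on an object; the grip force is fixed at half the most. Time passes only in rows, so rows that repeat a pose let the fingers close. It gives the time, the measured TCP pose, the force, the opening and the grip force at its end, in the units of the state.
- monitor.get_obs(): the state, without advancing time (a new reading comes with each control period).
- imaging.snapshot(name): name is "side" or "top"; returns the picture (480x640x3 uint8, blue, green, red); there is no depth.
- imaging.camera_info(name): a dict with "K" (3x3 intrinsics, pixels), "origin" and "orientation" of the camera in the world. Camera axes: x right, y up, looking along -z (the intrinsics and any distortion apply to the point x, -y, -z); pixel columns grow to the right and rows downward; lengths in m; the calibration is good to about 2 mm. A picture is of the moment at which its call begins. camera_info takes no time and is no camera call.
- arm.close_job(): hands the job in; it is judged then, once.
The state is a dict: "time": time; "joint_positions": joint angles; "joint_velocities": joint speeds; "tau": joint torques, N m; "tool_pos": TCP position; "orientation": TCP orientation; "contact_force": force on the tool from outside, world axes, zero at the start; "ft_torque": the same for the moment, N m; "opening": finger opening in m; "grasp_force": force on a finger pad.
Only numpy, scipy, OpenCV 4.12 (cv2) and the standard library are available. Lean on these libraries where they do the work, as an engineer would, in place of code of your own. Each camera call takes 0.05 s, during which the arm holds its last target. There are 200 camera calls.

## Working session

There is one attempt and no reset: what is moved stays moved. The work goes in short steps, Python scripts to look and compute and a tool call to move; the robot and the scene stay as the last step left them, time stands still between calls to the robot, and variables do not carry over. Pictures are saved under pics/ and viewed, at most 14 in all, crops included, and the job is handed in when it is done.

Besides the shell and the picture viewer there is one more tool, called after ">>>" by a JSON object that holds its "method" and its "body", one argument or row to a line. send_rows: Moves the arm, as the interface text tells. Its arguments: {"type":"object","properties":{"steps":{"type":"array"}},"required":["steps"]}

```bash
ls; mkdir -p pics; python3 - <<'E'
from workcell import monitor, imaging, arm
import cv2
for n in("top","side"):
    cv2.imwrite(f"pics/{n}0.png",imaging.snapshot(n)); print(imaging.camera_info(n))
o=monitor.get_obs();print(o)
E
```

```text
pics
{'K': array([[580.53240053,   0.        , 319.30230488],
       [  0.        , 580.53240053, 234.92266284],
       [  0.        ,   0.        ,   1.        ]]), 'origin': array([0.40623114, 0.01574001, 1.69484639]), 'orientation': array([-0.02887536,  0.03183232,  0.71412956, -0.69869298])}
{'K': array([[613.61251334,   0.        , 324.92198582],
       [  0.        , 613.61251334, 241.42181002],
       [  0.        ,   0.        ,   1.        ]]), 'origin': array([0.01535809, 1.13917194, 0.84914487]), 'orientation': array([-0.11615346,  0.4783507 ,  0.84846107, -0.19442939])}
{'time': 0.1, 'joint_positions': array([-9.76362689e-01,  3.85462831e-01,  6.73066380e-03, -4.71058609e-04,
       -1.19399912e+00, -2.58597054e-01]), 'joint_velocities': array([-0.00288891, -0.0006092 ,  0.00188132,  0.00071382, -0.00127846,
        0.00101988]), 'tau': array([-1.97484474e-04, -3.91690671e+01,  1.87936378e+01,  4.23185170e+00,
        1.34463250e-02, -7.34052333e-05]), 'tool_pos': array([ 0.20580914, -0.58955039,  0.22156134]), 'orientation': array([-1.67044550e-01,  9.85948850e-01,  9.71373920e-04, -2.00937122e-04]), 'contact_force': array([0.39660082, 0.26531361, 0.32092687]), 'ft_torque': array([ 0.05988483, -0.00560837,  0.02031675]), 'grasp_force': 0.0, 'opening': 0.08699832472794532}
```

View pics/top0.png

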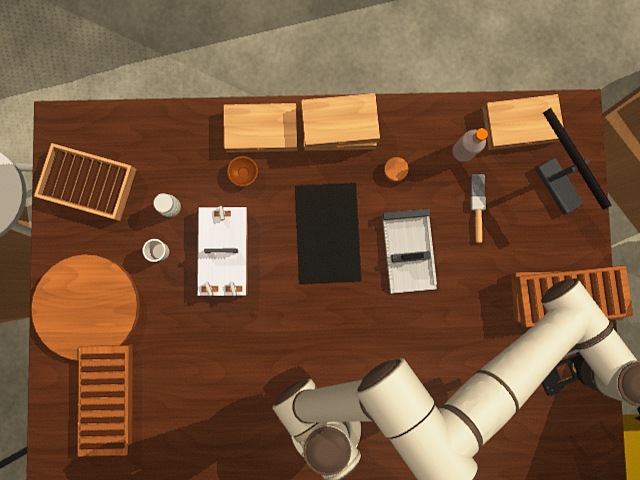

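View pics/side0.png

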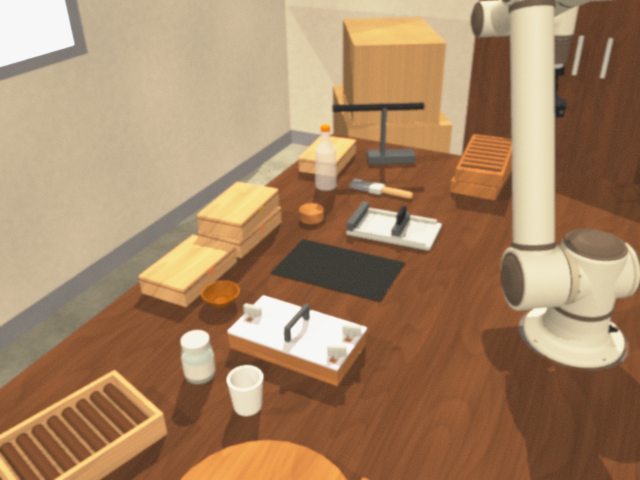

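```bash
cat > h.py <<'E'
import numpy as np, cv2
from scipy.spatial.transform import Rotation as R
from workcell import monitor, imaging, arm
def cam(n):
    c=imaging.camera_info(n); return c["K"],np.array(c["origin"]),R.from_quat(c["orientation"]).as_matrix()
def ray(n,px,z):
    K,o,M=cam(n); u,v=px
    d=M@np.array([(u-K[0,2])/K[0,0],-(v-K[1,2])/K[1,1],-1]); return o+d*(z-o[2])/d[2]
def proj(n,p):
    K,o,M=cam(n); q=M.T@(np.asarray(p,float)-o); return np.array([K[0,0]*q[0]/-q[2]+K[0,2],K[1,1]*-q[1]/-q[2]+K[1,2]])
def crop(img,x0,y0,w,h,s): # with pixel ticks
    c=cv2.resize(img[y0:y0+h,x0:x0+w],None,fx=s,fy=s,interpolation=cv2.INTER_CUBIC)
    for i in range(0,w,10): cv2.line(c,(i*s,0),(i*s,6),(0,255,255),1); cv2.putText(c,str(x0+i),(i*s,16),0,.35,(0,255,255),1) if i%20==0 else 0
    for i in range(0,h,10): cv2.line(c,(0,i*s),(6,i*s),(0,255,255),1); cv2.putText(c,str(y0+i),(8,i*s+4),0,.35,(0,255,255),1) if i%20==0 else 0
    return c
def go(p,yaw=None):
    "offset in tool axes to reach world TCP p; turn (deg) to get tool y axis at world angle yaw (mod 180)"
    o=monitor.get_obs(); M=R.from_quat(o["orientation"]).as_matrix()
    off=M.T@(np.array(p)-o["tool_pos"]); s="off %s mm"%np.round(off*1000,1)
    ty=np.arctan2(M[1,1],M[0,1])
    if yaw is not None:
        t=-(yaw-ty); t=(t+np.pi/2)%np.pi-np.pi/2; s+=" turn %.1f (alt %.1f)"%(np.degrees(t),np.degrees(t-np.sign(t)*np.pi))
    print("t %.2f tcp"%o["time"],np.round(o["tool_pos"],4),"toolyaw %.1f"%np.degrees(ty),"j6 %.2f"%o["joint_positions"][5],"F",np.round(o["contact_force"],1),"open %.4f"%o["opening"],s)
E
python3 - <<'E'
from h import *
i=cv2.imread("pics/top0.png")
a=crop(i,185,195,75,110,5);b=crop(i,370,195,75,110,5)
cv2.imwrite("pics/c1.png",np.hstack([a,b]))
E
```

```text
(no output)
```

View pics/c1.png

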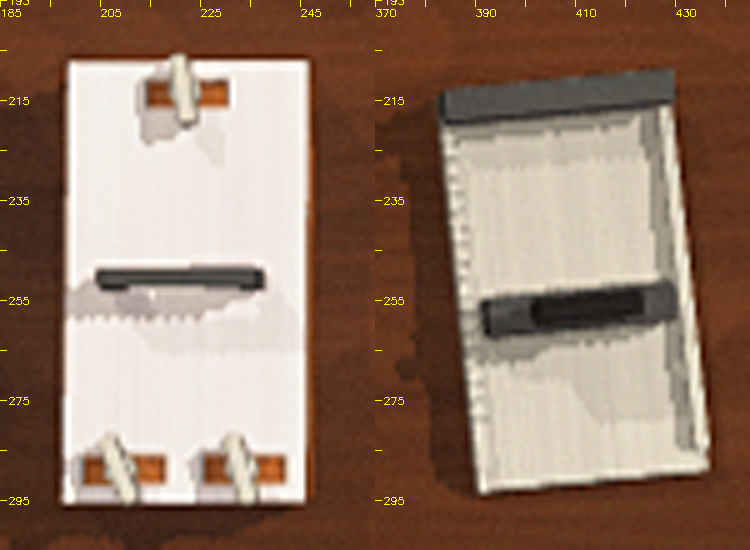

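```bash
python3 - <<'E'
from h import *
def rect(px,z,name,n="top"):
    P=np.array([ray(n,p,z)[:2] for p in px]) # TL TR BR BL
    c=P.mean(0); ax=((P[0]-P[3])+(P[1]-P[2]))/2; ay=((P[0]-P[1])+(P[3]-P[2]))/2
    print(name,np.round(c,4),"len",np.round([np.linalg.norm(ax),np.linalg.norm(ay)],4),"yaw deg",np.round([np.degrees(np.arctan2(ax[1],ax[0])),np.degrees(np.arctan2(ay[1],ay[0]))-90],1)); return c
rect([(198.6,207),(246.8,207),(245.8,295.4),(197.2,295.6)],.046,"cover")
rect([(383,213),(429.6,209),(429.8,215.4),(383.4,219.6)],.038,"anvil")
rect([(391.4,254.6),(429.8,251.4),(430,258.6),(392,262)],.0365,"jawblock")
rect([(401.2,254.8),(423,252.4),(423.8,257.6),(401.6,261)],.0685,"griptop")
rect([(295,185),(355,183),(361,281),(300,284)],.004,"mat")
for nm,a,b in[("c",(220.2,205.8),(222.6,220.2)),("a",(207.2,282.4),(210.6,295.4)),("b",(231.4,282),(235,295))]:
    A,B=ray("top",a,.0695),ray("top",b,.0695); d=A-B; print(nm,np.round((A+B)/2,4),np.linalg.norm(d),np.degrees(np.arctan2(d[1],d[0])))
for p in[(391,293.6),(436.6,289)]: print(ray("top",p,.02))
for nm,p,z in[("cup",(155,250),.07),("jar",(167,205),.09),("bowl",(242,171),.03),("puck",(397,168),.03),("brush",(478,195),.02)]: print(nm,ray("top",p,z))
E
```

```text
cover [0.5084 0.2845] len [0.2519 0.1375] yaw deg [-1.2 -1.1]
anvil [ 0.603  -0.2446] len [0.0188 0.1344] yaw deg [0.6 3.8]
jawblock [ 0.4809 -0.253 ] len [0.0209 0.1098] yaw deg [1.1 3.7]
griptop [ 0.4799 -0.2523] len [0.0161 0.0624] yaw deg [4.  6.2]
mat [ 0.5571 -0.0177] len [0.2896 0.1771] yaw deg [1.9 1.1]
c [0.6141 0.2818 0.0695] 0.041511705703025925 8.938392455777088
a [0.4019 0.3182 0.0695] 0.03744029570168094 14.318983637195295
b [0.4015 0.2506 0.0695] 0.03756705064325155 14.94829743827374
[ 0.37677054 -0.19499787  0.02      ]
[ 0.38703186 -0.32652677  0.02      ]
cup [0.5136552 0.4683407 0.07     ]
jar [0.63713499 0.42967698 0.09      ]
bowl [0.74067124 0.22758474 0.03      ]
puck [ 0.7398935  -0.22304009  0.03      ]
brush [ 0.65709256 -0.45801593  0.02      ]
```

>>> {"method": "send_rows", "body": {
  "steps": [
    {"offset": [-0.196,0.191,0],"turn": 19.2,"grip": 0.2},
    {"offset": [-0.196,0.191,0],"turn": 19.2,"grip": 0.2},
    {"offset": [-0.196,0.191,0],"turn": 19.2,"grip": 0.2},
    {"offset": [-0.196,0.191,0],"turn": 19.2,"grip": 0.2},
    {"offset": [-0.196,0.191,0],"turn": 19.2,"grip": 0.2}
  ]
}}

```text
time: 0.72
tool_pos: [0.3286, -0.3425, 0.2225]
orientation: [-0.002, 1.0, 0.0, 0.0]
contact_force: [-0.0, -0.5, 0.2]
opening: 0.045
grasp_force: 0.0
```

>>> {"method": "send_rows", "body": {
  "steps": [
    {"offset": [-0.122,0.245,0],"turn": 0,"grip": 0.2},
    {"offset": [-0.122,0.245,0],"turn": 0,"grip": 0.2},
    {"offset": [-0.122,0.245,0],"turn": 0,"grip": 0.2},
    {"offset": [-0.122,0.245,0],"turn": 0,"grip": 0.2},
    {"offset": [-0.122,0.245,0],"turn": 0,"grip": 0.2}
  ]
}}

```text
time: 1.35
tool_pos: [0.4508, -0.0974, 0.2224]
orientation: [-0.002, 1.0, 0.0, -0.0]
contact_force: [-0.1, -0.5, -0.4]
opening: 0.0351
grasp_force: 0.0
```

>>> {"method": "send_rows", "body": {
  "steps": [
    {"offset": [0.024,0.21,0],"turn": 0,"grip": 0.2},
    {"offset": [0.024,0.21,0],"turn": 0,"grip": 0.2},
    {"offset": [0.024,0.21,0],"turn": 0,"grip": 0.2},
    {"offset": [0.024,0.21,0],"turn": 0,"grip": 0.2},
    {"offset": [0.024,0.21,0],"turn": 0,"grip": 0.2}
  ]
}}

```text
time: 1.98
tool_pos: [0.4253, 0.1113, 0.2223]
orientation: [-0.002, 1.0, -0.0, -0.0]
contact_force: [0.1, -0.1, -0.4]
opening: 0.0348
grasp_force: 0.0
```

>>> {"method": "send_rows", "body": {
  "steps": [
    {"offset": [0.024,0.21,0.05],"turn": -14.3,"grip": 0.2},
    {"offset": [0.024,0.21,0.05],"turn": -14.3,"grip": 0.2},
    {"offset": [0.024,0.21,0.05],"turn": -14.3,"grip": 0.2},
    {"offset": [0.024,0.21,0.05],"turn": -14.3,"grip": 0.2},
    {"offset": [0.024,0.21,0.05],"turn": -14.3,"grip": 0.2}
  ]
}}

```text
time: 2.6
tool_pos: [0.4015, 0.3203, 0.1713]
orientation: [-0.125, 0.992, -0.001, -0.001]
contact_force: [0.2, -0.7, -0.6]
opening: 0.035
grasp_force: 0.0
```

```bash
python3 -c "
from h import *
go([.402,.319,.05],np.radians(104.3))"
```

```text
t 2.60 tcp [0.4015 0.3203 0.1713] toolyaw 104.4 j6 -2.31 F [ 0.2 -0.7 -0.6] open 0.0350 off [ -0.4  -1.1 121.3] mm turn 0.1 (alt -179.9)
```

>>> {"method": "send_rows", "body": {
  "steps": [
    {"offset": [0,-0.001,0.06],"turn": 0,"grip": 0.2},
    {"offset": [0,-0.001,0.1],"turn": 0,"grip": 0.2},
    {"offset": [0,-0.001,0.12],"turn": 0,"grip": 0.2},
    {"offset": [0,-0.001,0.12],"turn": 0,"grip": 0.2},
    {"offset": [0,-0.001,0.12],"turn": 0,"grip": 1}
  ]
}}

```text
time: 3.22
tool_pos: [0.4028, 0.3187, 0.0537]
orientation: [-0.124, 0.992, 0.001, 0.001]
contact_force: [0.4, -0.2, 0.2]
opening: 0.0301
grasp_force: 0.0
```

>>> {"method": "send_rows", "body": {
  "steps": [
    {"offset": [0,0,0],"turn": 0,"grip": 1},
    {"offset": [0,0,0],"turn": 0,"grip": 1},
    {"offset": [0,0,0],"turn": 0,"grip": 1}
  ]
}}

```text
time: 3.6
tool_pos: [0.4022, 0.319, 0.0534]
orientation: [-0.125, 0.992, 0.0, 0.0]
contact_force: [0.4, -2.4, 4.3]
opening: 0.0098
grasp_force: 29.7
```

>>> {"method": "send_rows", "body": {
  "steps": [
    {"offset": [0,0,0],"turn": -10,"grip": 1},
    {"offset": [0,0,0],"turn": -20,"grip": 1},
    {"offset": [0,0,0],"turn": -30,"grip": 1},
    {"offset": [0,0,0],"turn": -38,"grip": 1},
    {"offset": [0,0,0],"turn": -38,"grip": 1}
  ]
}}

```text
time: 4.22
tool_pos: [0.4026, 0.3183, 0.0534]
orientation: [-0.442, 0.897, -0.001, 0.0]
contact_force: [2.9, -3.3, 4.5]
opening: 0.0095
grasp_force: 29.8
```

>>> {"method": "send_rows", "body": {
  "steps": [
    {"offset": [0,0,0],"turn": -10,"grip": 1},
    {"offset": [0,0,0],"turn": -20,"grip": 1},
    {"offset": [0,0,0],"turn": -30,"grip": 1},
    {"offset": [0,0,0],"turn": -37,"grip": 1},
    {"offset": [0,0,0],"turn": -37,"grip": 1}
  ]
}}

```text
time: 4.85
tool_pos: [0.4033, 0.318, 0.0534]
orientation: [-0.703, 0.711, -0.001, 0.0]
contact_force: [6.7, -5.5, 2.5]
opening: 0.0095
grasp_force: 30.0
```

```bash
python3 -c "
from h import *
go([.402,.319,.05],np.radians(178.9));print(monitor.get_obs()['ft_torque'])"
```

```text
t 4.85 tcp [0.4033 0.318  0.0534] toolyaw 179.4 j6 -1.00 F [ 6.7 -5.5  2.5] open 0.0095 off [-1.   1.3  3.4] mm turn 0.5 (alt -179.5)
[-1.79438827 -1.93853427 -0.18621689]
```

>>> {"method": "send_rows", "body": {
  "steps": [
    {"offset": [0,0,0],"turn": 0,"grip": 0.2},
    {"offset": [0,0,0],"turn": 0,"grip": 0.2},
    {"offset": [0,0,-0.03],"turn": 0,"grip": 0.2},
    {"offset": [0,0,-0.065],"turn": 0,"grip": 0.2},
    {"offset": [0,0,-0.065],"turn": 0,"grip": 0.2}
  ]
}}

```text
time: 5.48
tool_pos: [0.4028, 0.3209, 0.1202]
orientation: [-0.703, 0.711, 0.001, 0.003]
contact_force: [-0.9, -0.8, -1.1]
opening: 0.0347
grasp_force: 0.0
```

>>> {"method": "send_rows", "body": {
  "steps": [
    {"offset": [0.068,0.001,0],"turn": 10,"grip": 0.2},
    {"offset": [0.068,0.001,0],"turn": 20,"grip": 0.2},
    {"offset": [0.068,0.001,0],"turn": 30,"grip": 0.2},
    {"offset": [0.068,0.001,0],"turn": 40,"grip": 0.2},
    {"offset": [0.068,0.001,0],"turn": 40,"grip": 0.2}
  ]
}}

```text
time: 6.1
tool_pos: [0.3995, 0.2507, 0.1167]
orientation: [-0.418, 0.908, -0.0, -0.001]
contact_force: [-0.4, -0.1, -0.3]
opening: 0.0346
grasp_force: 0.0
```

>>> {"method": "send_rows", "body": {
  "steps": [
    {"offset": [0,0,0],"turn": 10,"grip": 0.2},
    {"offset": [0,0,0],"turn": 20,"grip": 0.2},
    {"offset": [0,0,0],"turn": 30,"grip": 0.2},
    {"offset": [0,0,0],"turn": 34,"grip": 0.2},
    {"offset": [0,0,0],"turn": 34,"grip": 0.2}
  ]
}}

```text
time: 6.72
tool_pos: [0.3998, 0.2509, 0.1171]
orientation: [-0.135, 0.991, -0.0, -0.0]
contact_force: [0.0, -0.5, -0.1]
opening: 0.0346
grasp_force: 0.0
```

```bash
python3 -c "
from h import *
go([.402,.250,.052],np.radians(105))
i=imaging.snapshot('top');cv2.imwrite('pics/t2.png',crop(i,185,195,75,110,5))"
```

```text
t 6.72 tcp [0.3998 0.2509 0.1171] toolyaw 105.5 j6 -2.21 F [ 0.  -0.5 -0.1] open 0.0346 off [-2.  -1.5 65.1] mm turn 0.5 (alt -179.5)
```

>>> {"method": "send_rows", "body": {
  "steps": [
    {"offset": [-0.002,-0.0015,0.03],"turn": 0,"grip": 0.2},
    {"offset": [-0.002,-0.0015,0.064],"turn": 0,"grip": 0.2},
    {"offset": [-0.002,-0.0015,0.064],"turn": 0,"grip": 0.2},
    {"offset": [-0.002,-0.0015,0.064],"turn": 0,"grip": 1},
    {"offset": [-0.002,-0.0015,0.064],"turn": 0,"grip": 1}
  ]
}}

```text
time: 7.4
tool_pos: [0.4031, 0.2509, 0.0549]
orientation: [-0.134, 0.991, 0.001, 0.001]
contact_force: [-0.4, -0.2, 0.0]
opening: 0.0221
grasp_force: 0.0
```

>>> {"method": "send_rows", "body": {
  "steps": [
    {"offset": [0,0,0],"turn": 0,"grip": 1},
    {"offset": [0,0,0],"turn": 0,"grip": 1},
    {"offset": [0,0,0],"turn": -10,"grip": 1},
    {"offset": [0,0,0],"turn": -20,"grip": 1},
    {"offset": [0,0,0],"turn": -20,"grip": 1}
  ]
}}

```text
time: 8.02
tool_pos: [0.4027, 0.2514, 0.0545]
orientation: [-0.304, 0.953, 0.001, 0.001]
contact_force: [-4.1, 4.1, 3.5]
opening: 0.01
grasp_force: 30.0
```

>>> {"method": "send_rows", "body": {
  "steps": [
    {"offset": [0,0,0],"turn": -10,"grip": 1},
    {"offset": [0,0,0],"turn": -20,"grip": 1},
    {"offset": [0,0,0],"turn": -30,"grip": 1},
    {"offset": [0,0,0],"turn": -40,"grip": 1},
    {"offset": [0,0,0],"turn": -40,"grip": 1}
  ]
}}

```text
time: 8.65
tool_pos: [0.4025, 0.2515, 0.0545]
orientation: [-0.612, 0.791, 0.001, 0.001]
contact_force: [-4.4, 4.9, 3.8]
opening: 0.0098
grasp_force: 30.0
```

>>> {"method": "send_rows", "body": {
  "steps": [
    {"offset": [0,0,0],"turn": -10,"grip": 1},
    {"offset": [0,0,0],"turn": -14,"grip": 1},
    {"offset": [0,0,0],"turn": -14,"grip": 1}
  ]
}}

```text
time: 9.02
tool_pos: [0.4024, 0.2515, 0.0545]
orientation: [-0.703, 0.711, 0.001, 0.001]
contact_force: [-4.6, 5.1, 4.2]
opening: 0.0097
grasp_force: 30.0
```

```bash
python3 -c "
from h import *
go([.402,.250,.052],np.radians(178.9));print(monitor.get_obs()['ft_torque'])"
```

```text
t 9.03 tcp [0.4024 0.2515 0.0545] toolyaw 179.4 j6 -0.91 F [-4.6  5.1  4.2] open 0.0097 off [1.5 0.4 2.5] mm turn 0.5 (alt -179.5)
[ 1.29775186  1.62076321 -0.04319173]
```

>>> {"method": "send_rows", "body": {
  "steps": [
    {"offset": [0,0,0],"turn": 0,"grip": 0.2},
    {"offset": [0,0,0],"turn": 0,"grip": 0.2},
    {"offset": [0,0,-0.03],"turn": 0,"grip": 0.2},
    {"offset": [0,0,-0.065],"turn": 0,"grip": 0.2},
    {"offset": [0,0,-0.065],"turn": 0,"grip": 0.2}
  ]
}}

```text
time: 9.65
tool_pos: [0.4038, 0.2512, 0.121]
orientation: [-0.703, 0.711, 0.0, 0.003]
contact_force: [-0.6, 0.4, -0.5]
opening: 0.0346
grasp_force: 0.0
```

>>> {"method": "send_rows", "body": {
  "steps": [
    {"offset": [-0.03,-0.213,0],"turn": 10,"grip": 0.2},
    {"offset": [-0.03,-0.213,0],"turn": 20,"grip": 0.2},
    {"offset": [-0.03,-0.213,0],"turn": 30,"grip": 0.2},
    {"offset": [-0.03,-0.213,0],"turn": 40,"grip": 0.2},
    {"offset": [-0.03,-0.213,0],"turn": 40,"grip": 0.2}
  ]
}}

```text
time: 10.28
tool_pos: [0.6166, 0.2767, 0.1158]
orientation: [-0.417, 0.909, -0.0, -0.002]
contact_force: [-0.6, -0.6, -0.2]
opening: 0.0351
grasp_force: 0.0
```

>>> {"method": "send_rows", "body": {
  "steps": [
    {"offset": [0,0,0],"turn": 10,"grip": 0.2},
    {"offset": [0,0,0],"turn": 20,"grip": 0.2},
    {"offset": [0,0,0],"turn": 30,"grip": 0.2},
    {"offset": [0,0,0],"turn": 40,"grip": 0.2},
    {"offset": [0,0,0],"turn": 40,"grip": 0.2}
  ]
}}

```text
time: 10.9
tool_pos: [0.6143, 0.2773, 0.118]
orientation: [-0.083, 0.997, -0.0, -0.001]
contact_force: [-0.3, 0.0, 0.4]
opening: 0.0346
grasp_force: 0.0
```

```bash
python3 -c "
from h import *
go([.6155,.281,.052],np.radians(99))
"
```

```text
t 10.90 tcp [0.6143 0.2773 0.118 ] toolyaw 99.6 j6 -2.07 F [-0.3  0.   0.4] open 0.0346 off [-2.   3.5 66. ] mm turn 0.6 (alt -179.4)
```

>>> {"method": "send_rows", "body": {
  "steps": [
    {"offset": [-0.002,0.004,0.03],"turn": 0,"grip": 0.2},
    {"offset": [-0.002,0.004,0.065],"turn": 0,"grip": 0.2},
    {"offset": [-0.002,0.004,0.065],"turn": 0,"grip": 0.2},
    {"offset": [-0.002,0.004,0.065],"turn": 0,"grip": 1},
    {"offset": [-0.002,0.004,0.065],"turn": 0,"grip": 1}
  ]
}}

```text
time: 11.52
tool_pos: [0.6179, 0.2825, 0.0556]
orientation: [-0.082, 0.997, 0.001, 0.001]
contact_force: [-0.4, 0.1, -0.4]
opening: 0.022
grasp_force: 0.0
```

>>> {"method": "send_rows", "body": {
  "steps": [
    {"offset": [0,0,0],"turn": 0,"grip": 1},
    {"offset": [0,0,0],"turn": 0,"grip": 1},
    {"offset": [0,0,0],"turn": -10,"grip": 1},
    {"offset": [0,0,0],"turn": -20,"grip": 1},
    {"offset": [0,0,0],"turn": -20,"grip": 1}
  ]
}}

```text
time: 12.15
tool_pos: [0.6175, 0.282, 0.0548]
orientation: [-0.253, 0.968, 0.0, 0.001]
contact_force: [-1.9, -1.3, 5.6]
opening: 0.0097
grasp_force: 29.9
```

>>> {"method": "send_rows", "body": {
  "steps": [
    {"offset": [0,0,0],"turn": -10,"grip": 1},
    {"offset": [0,0,0],"turn": -20,"grip": 1},
    {"offset": [0,0,0],"turn": -30,"grip": 1},
    {"offset": [0,0,0],"turn": -40,"grip": 1},
    {"offset": [0,0,0],"turn": -40,"grip": 1}
  ]
}}

```text
time: 12.78
tool_pos: [0.6172, 0.2823, 0.0548]
orientation: [-0.568, 0.823, 0.0, 0.001]
contact_force: [-2.5, 0.5, 6.4]
opening: 0.0099
grasp_force: 29.9
```

>>> {"method": "send_rows", "body": {
  "steps": [
    {"offset": [0,0,0],"turn": -10,"grip": 1},
    {"offset": [0,0,0],"turn": -20,"grip": 1},
    {"offset": [0,0,0],"turn": -20,"grip": 1}
  ]
}}

```text
time: 13.15
tool_pos: [0.617, 0.2824, 0.0548]
orientation: [-0.702, 0.712, 0.0, 0.0]
contact_force: [-2.3, 0.8, 6.9]
opening: 0.0099
grasp_force: 29.9
```

```bash
python3 -c "
from h import *
go([.6155,.281,.052],np.radians(178.9));print(monitor.get_obs()['ft_torque'])"
```

```text
t 13.15 tcp [0.617  0.2824 0.0548] toolyaw 179.2 j6 -0.68 F [-2.3  0.8  6.9] open 0.0099 off [1.4 1.4 2.8] mm turn 0.3 (alt -179.7)
[0.16714035 0.9999818  0.0235247 ]
```

>>> {"method": "send_rows", "body": {
  "steps": [
    {"offset": [0,0,0],"turn": 0,"grip": 0.2},
    {"offset": [0,0,0],"turn": 0,"grip": 0.2},
    {"offset": [0,0,-0.03],"turn": 0,"grip": 0.2},
    {"offset": [0,0,-0.065],"turn": 0,"grip": 0.2},
    {"offset": [0,0,-0.065],"turn": 0,"grip": 0.2}
  ]
}}

```text
time: 13.78
tool_pos: [0.6189, 0.2829, 0.1218]
orientation: [-0.703, 0.711, -0.001, 0.003]
contact_force: [-0.1, -0.0, -0.8]
opening: 0.0342
grasp_force: 0.0
```

>>> {"method": "send_rows", "body": {
  "steps": [
    {"offset": [0,0.107,-0.1],"turn": 0,"grip": 0.2},
    {"offset": [0,0.107,-0.1],"turn": 0,"grip": 0.2},
    {"offset": [0,0.107,-0.1],"turn": 0,"grip": 0.2},
    {"offset": [0,0.107,-0.1],"turn": 0,"grip": 0.2}
  ]
}}

```text
time: 14.28
tool_pos: [0.5096, 0.2835, 0.2192]
orientation: [-0.703, 0.711, 0.0, 0.001]
contact_force: [-0.4, -0.8, 0.2]
opening: 0.0349
grasp_force: 0.0
```

```bash
python3 -c "
from h import *
go([.5098,.2836,.056],np.radians(179.1))
i=imaging.snapshot('side');cv2.imwrite('pics/s2.png',crop(i,215,280,160,105,5))"
```

```text
t 14.28 tcp [0.5096 0.2835 0.2192] toolyaw 179.4 j6 -0.80 F [-0.4 -0.8  0.2] open 0.0349 off [1.000e-01 0.000e+00 1.632e+02] mm turn 0.3 (alt -179.7)
```

View pics/s2.png

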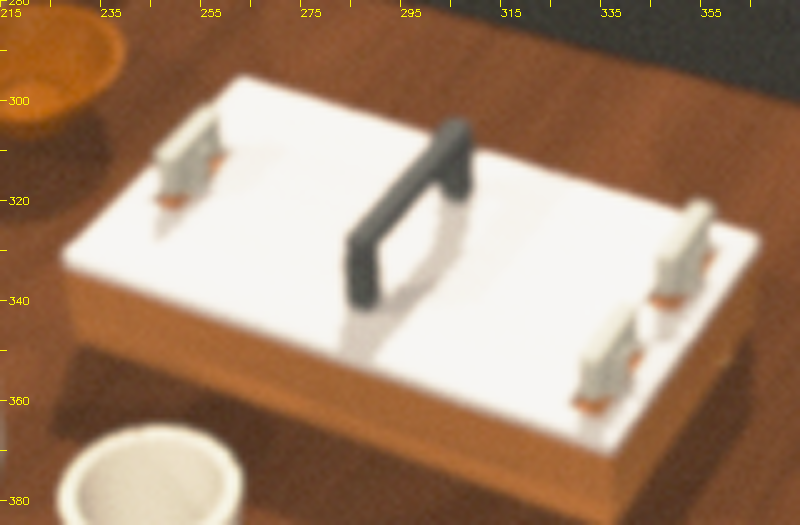

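>>> {"method": "send_rows", "body": {
  "steps": [
    {"offset": [0,0,0.06],"turn": 0.3,"grip": 0.2},
    {"offset": [0,0,0.12],"turn": 0.3,"grip": 0.2},
    {"offset": [0,0,0.163],"turn": 0.3,"grip": 0.2},
    {"offset": [0,0,0.163],"turn": 0.3,"grip": 0.2},
    {"offset": [0,0,0.163],"turn": 0.3,"grip": 0.2}
  ]
}}

```text
time: 14.95
tool_pos: [0.5103, 0.2825, 0.0543]
orientation: [-0.701, 0.713, -0.0, -0.001]
contact_force: [0.7, -1.0, -0.1]
opening: 0.0347
grasp_force: 0.0
```

>>> {"method": "send_rows", "body": {
  "steps": [
    {"offset": [0,0,0],"turn": 0,"grip": 1},
    {"offset": [0,0,0],"turn": 0,"grip": 1},
    {"offset": [0,0,0],"turn": 0,"grip": 1},
    {"offset": [0,0,0],"turn": 0,"grip": 1}
  ]
}}

```text
time: 15.45
tool_pos: [0.5101, 0.2832, 0.0561]
orientation: [-0.701, 0.713, -0.0, 0.0]
contact_force: [-1.4, 1.4, 2.4]
opening: 0.0115
grasp_force: 30.0
```

>>> {"method": "send_rows", "body": {
  "steps": [
    {"offset": [0,0,-0.015],"turn": 0,"grip": 1},
    {"offset": [0,0,-0.03],"turn": 0,"grip": 1},
    {"offset": [0,0,-0.05],"turn": 0,"grip": 1},
    {"offset": [0,0,-0.07],"turn": 0,"grip": 1},
    {"offset": [0,0,-0.07],"turn": 0,"grip": 1}
  ]
}}

```text
time: 16.08
tool_pos: [0.5111, 0.284, 0.128]
orientation: [-0.701, 0.713, -0.0, 0.003]
contact_force: [-0.5, 0.8, -3.8]
opening: 0.0117
grasp_force: 30.0
```

```bash
python3 -c "
from h import *
go([.5571,-.0177,.10],np.radians(181.5))
i=imaging.snapshot('side');cv2.imwrite('pics/s3.png',i)"
```

```text
t 16.07 tcp [0.5111 0.284  0.128 ] toolyaw 179.1 j6 -0.80 F [-0.5  0.8 -3.8] open 0.0117 off [301.  -50.9  27.1] mm turn -2.4 (alt 177.6)
```

View pics/s3.png

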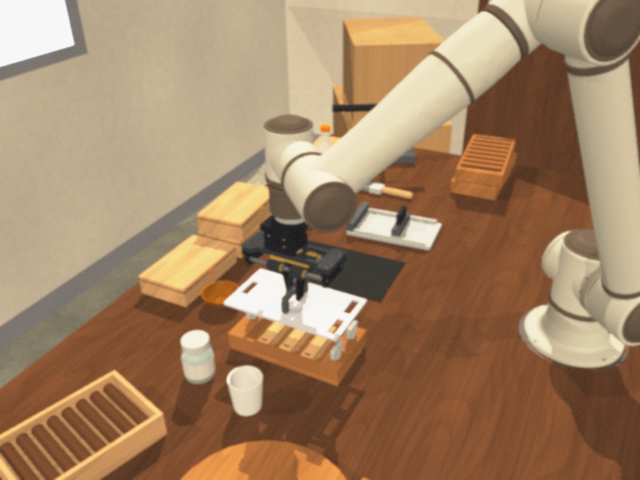

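>>> {"method": "send_rows", "body": {
  "steps": [
    {"offset": [0.03,-0.005,0],"turn": 0,"grip": 1},
    {"offset": [0.07,-0.012,0],"turn": 0,"grip": 1},
    {"offset": [0.11,-0.019,0],"turn": 0,"grip": 1},
    {"offset": [0.15,-0.025,0],"turn": 0,"grip": 1},
    {"offset": [0.19,-0.032,0],"turn": 0,"grip": 1}
  ]
}}

```text
time: 16.75
tool_pos: [0.5381, 0.0911, 0.1244]
orientation: [-0.701, 0.713, 0.001, -0.001]
contact_force: [0.6, -0.4, -3.2]
opening: 0.0115
grasp_force: 30.0
```

>>> {"method": "send_rows", "body": {
  "steps": [
    {"offset": [0.04,-0.007,0],"turn": -1,"grip": 1},
    {"offset": [0.08,-0.014,0],"turn": -2,"grip": 1},
    {"offset": [0.111,-0.019,0],"turn": -2.4,"grip": 1},
    {"offset": [0.111,-0.019,0],"turn": -2.4,"grip": 1},
    {"offset": [0.111,-0.019,0.02],"turn": -2.4,"grip": 1}
  ]
}}

```text
time: 17.38
tool_pos: [0.5569, -0.0185, 0.1061]
orientation: [0.716, -0.698, 0.001, -0.001]
contact_force: [0.5, 0.9, -4.2]
opening: 0.0115
grasp_force: 30.0
```

```bash
python3 -c "
from h import *
go([.5571,-.0177,.022],np.radians(181.5))
"
```

```text
t 17.38 tcp [ 0.5569 -0.0185  0.1061] toolyaw -178.6 j6 -0.23 F [ 0.5  0.9 -4.2] open 0.0115 off [-0.8  0.1 84.1] mm turn -0.1 (alt 179.9)
```

>>> {"method": "send_rows", "body": {
  "steps": [
    {"offset": [0,0,0.03],"turn": 0,"grip": 1},
    {"offset": [0,0,0.06],"turn": 0,"grip": 1},
    {"offset": [0,0,0.075],"turn": 0,"grip": 1},
    {"offset": [0,0,0.08],"turn": 0,"grip": 1},
    {"offset": [0,0,0.08],"turn": 0,"grip": 1}
  ]
}}

```text
time: 18.0
tool_pos: [0.5565, -0.0184, 0.0259]
orientation: [0.716, -0.698, 0.0, -0.0]
contact_force: [-1.2, -0.2, -2.9]
opening: 0.0117
grasp_force: 30.0
```

```bash
python3 -c "
from h import *
go([.5571,-.0177,.022],np.radians(181.5))
"
```

```text
t 18.00 tcp [ 0.5565 -0.0184  0.0259] toolyaw -178.5 j6 -0.23 F [-1.2 -0.2 -2.9] open 0.0117 off [-0.7 -0.6  3.9] mm turn -0.0 (alt 180.0)
```

>>> {"method": "send_rows", "body": {
  "steps": [
    {"offset": [0,0,0.003],"turn": 0,"grip": 1},
    {"offset": [0,0,0.005],"turn": 0,"grip": 1},
    {"offset": [0,0,0.005],"turn": 0,"grip": 0.2},
    {"offset": [0,0,0.005],"turn": 0,"grip": 0.2},
    {"offset": [0,0,0.005],"turn": 0,"grip": 0.2}
  ]
}}

```text
time: 18.62
tool_pos: [0.5566, -0.0187, 0.0211]
orientation: [0.716, -0.698, 0.0, -0.001]
contact_force: [-0.4, 0.1, -0.2]
opening: 0.0313
grasp_force: 0.0
```

>>> {"method": "send_rows", "body": {
  "steps": [
    {"offset": [0,0,-0.03],"turn": 0,"grip": 0.2},
    {"offset": [0,0,-0.08],"turn": 0,"grip": 0.2},
    {"offset": [0,0,-0.12],"turn": 0,"grip": 0.2},
    {"offset": [0,0,-0.12],"turn": 0,"grip": 0.2}
  ]
}}

```text
time: 19.12
tool_pos: [0.5586, -0.0183, 0.1447]
orientation: [0.716, -0.698, 0.003, -0.004]
contact_force: [0.2, -0.0, -0.5]
opening: 0.0351
grasp_force: 0.0
```

>>> {"method": "send_rows", "body": {
  "steps": [
    {"offset": [0.233,0.082,0],"turn": -2.5,"grip": 0.2},
    {"offset": [0.233,0.082,0],"turn": -2.5,"grip": 0.2},
    {"offset": [0.233,0.082,0],"turn": -2.5,"grip": 0.2},
    {"offset": [0.233,0.082,0],"turn": -2.5,"grip": 0.2},
    {"offset": [0.233,0.082,0],"turn": -2.5,"grip": 0.2}
  ]
}}

```text
time: 19.75
tool_pos: [0.4776, -0.2567, 0.1393]
orientation: [0.729, -0.685, -0.001, 0.001]
contact_force: [-0.4, 0.1, -0.6]
opening: 0.0349
grasp_force: 0.0
```

```bash
python3 -c "
from h import *
go([.4808,-.2531,.043],np.radians(184))
cv2.imwrite('pics/t4.png',crop(imaging.snapshot('top'),190,170,200,140,4))
"
```

```text
t 19.75 tcp [ 0.4776 -0.2567  0.1393] toolyaw -176.4 j6 0.26 F [-0.4  0.1 -0.6] open 0.0349 off [-3.3 -3.6 96.3] mm turn -0.4 (alt 179.6)
```

View pics/t4.png

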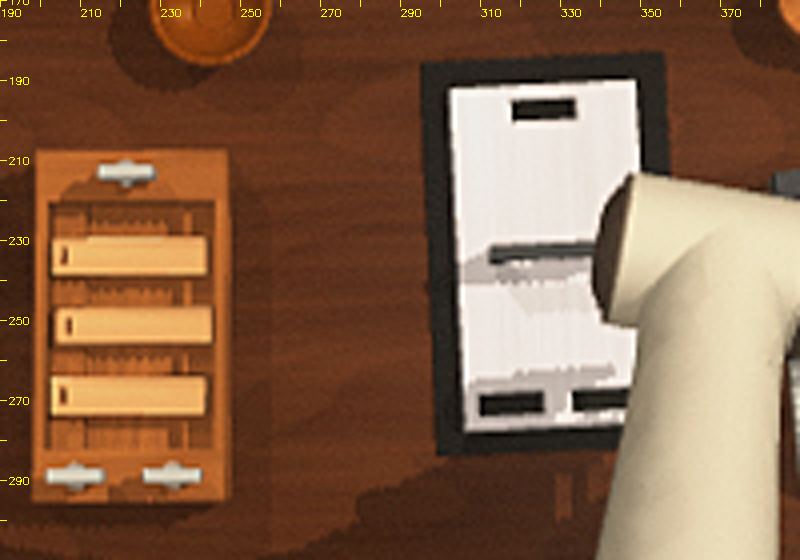

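>>> {"method": "send_rows", "body": {
  "steps": [
    {"offset": [-0.003,-0.004,0.05],"turn": -0.4,"grip": 0.2},
    {"offset": [-0.003,-0.004,0.09],"turn": -0.4,"grip": 0.2},
    {"offset": [-0.003,-0.004,0.095],"turn": -0.4,"grip": 0.2},
    {"offset": [-0.003,-0.004,0.095],"turn": -0.4,"grip": 0.6},
    {"offset": [-0.003,-0.004,0.095],"turn": -0.4,"grip": 1}
  ]
}}

```text
time: 20.42
tool_pos: [0.4852, -0.2504, 0.0473]
orientation: [0.734, -0.679, 0.002, -0.001]
contact_force: [-0.1, 0.5, 0.1]
opening: 0.0222
grasp_force: 0.0
```

>>> {"method": "send_rows", "body": {
  "steps": [
    {"offset": [0,0,0],"turn": 0,"grip": 1},
    {"offset": [0,0,0],"turn": 0,"grip": 1}
  ]
}}

```text
time: 20.68
tool_pos: [0.4839, -0.2505, 0.047]
orientation: [0.733, -0.68, 0.001, -0.0]
contact_force: [-2.5, 1.8, 6.1]
opening: 0.0136
grasp_force: 30.0
```

```bash
python3 -c "
from h import *
go([.4808,-.2531,.043],np.radians(184))
for p in[(222.3,234.2),(223.2,251.2),(222,268.8)]:print(ray('top',p,.036))
"
```

```text
t 20.68 tcp [ 0.4839 -0.2505  0.047 ] toolyaw -175.7 j6 0.26 F [-2.5  1.8  6.1] open 0.0136 off [2.4 3.3 4. ] mm turn 0.3 (alt -179.7)
[0.55707671 0.28520048 0.036     ]
[0.50821896 0.28300266 0.036     ]
[0.45802762 0.28681435 0.036     ]
```

>>> {"method": "send_rows", "body": {
  "steps": [
    {"offset": [0,0.015,0],"turn": 0,"grip": 1},
    {"offset": [0,0.032,0],"turn": 0,"grip": 1},
    {"offset": [0,0.05,0],"turn": 0,"grip": 1},
    {"offset": [0,0.068,0],"turn": 0,"grip": 1},
    {"offset": [0,0.072,0],"turn": 0,"grip": 1}
  ]
}}

```text
time: 21.3
tool_pos: [0.4127, -0.2557, 0.047]
orientation: [0.733, -0.68, 0.002, -0.001]
contact_force: [2.3, 5.3, 5.1]
opening: 0.0136
grasp_force: 30.0
```

>>> {"method": "send_rows", "body": {
  "steps": [
    {"offset": [0,0,0],"turn": 0,"grip": 0.2},
    {"offset": [0,0,0],"turn": 0,"grip": 0.2},
    {"offset": [0,0,0],"turn": 0,"grip": 0.2},
    {"offset": [0,0,-0.05],"turn": 0,"grip": 0.2},
    {"offset": [0,0,-0.1],"turn": 0,"grip": 0.2}
  ]
}}

```text
time: 21.92
tool_pos: [0.4115, -0.2559, 0.1461]
orientation: [0.733, -0.68, -0.001, 0.001]
contact_force: [1.2, -0.4, 0.1]
opening: 0.0349
grasp_force: 0.0
```

```bash
python3 -c "
from h import *
go([.557,.284,.02],np.radians(179))
"
```

```text
t 21.93 tcp [ 0.4115 -0.2559  0.1461] toolyaw -175.7 j6 0.30 F [ 1.2 -0.4  0.1] open 0.0349 off [-527.3 -186.3  125.9] mm turn 5.3 (alt -174.7)
```

>>> {"method": "send_rows", "body": {
  "steps": [
    {"offset": [-0.264,-0.094,0],"turn": 0,"grip": 0.2},
    {"offset": [-0.264,-0.094,0],"turn": 0,"grip": 0.2},
    {"offset": [-0.264,-0.094,0],"turn": 0,"grip": 0.2},
    {"offset": [-0.264,-0.094,0],"turn": 0,"grip": 0.2},
    {"offset": [-0.264,-0.094,0],"turn": 0,"grip": 0.2}
  ]
}}

```text
time: 22.55
tool_pos: [0.4864, 0.0172, 0.1455]
orientation: [0.734, -0.679, 0.0, -0.0]
contact_force: [0.6, -0.1, -0.4]
opening: 0.0348
grasp_force: 0.0
```

>>> {"method": "send_rows", "body": {
  "steps": [
    {"offset": [-0.264,-0.094,0],"turn": 5.3,"grip": 0.2},
    {"offset": [-0.264,-0.094,0],"turn": 5.3,"grip": 0.2},
    {"offset": [-0.264,-0.094,0],"turn": 5.3,"grip": 0.2},
    {"offset": [-0.264,-0.094,0.03],"turn": 5.3,"grip": 0.2},
    {"offset": [-0.264,-0.094,0.05],"turn": 5.3,"grip": 0.2}
  ]
}}

```text
time: 23.18
tool_pos: [0.5607, 0.2883, 0.0954]
orientation: [-0.702, 0.712, -0.0, 0.002]
contact_force: [0.3, 0.2, -0.2]
opening: 0.0348
grasp_force: 0.0
```

>>> {"method": "send_rows", "body": {
  "steps": [
    {"offset": [0,0,0],"turn": 0,"grip": 0.2}
  ]
}}

```text
time: 23.3
tool_pos: [0.558, 0.2858, 0.0916]
orientation: [-0.702, 0.712, 0.0, -0.003]
contact_force: [-0.9, -0.6, 0.3]
opening: 0.0346
grasp_force: 0.0
```

```bash
python3 -c "
from h import *
go([.5585,.2843,.017],np.radians(179))
"
```

```text
t 23.30 tcp [0.558  0.2858 0.0916] toolyaw 179.2 j6 -0.75 F [-0.9 -0.6  0.3] open 0.0346 off [ 1.2 -0.9 74.6] mm turn 0.2 (alt -179.8)
```

>>> {"method": "send_rows", "body": {
  "steps": [
    {"offset": [0.001,-0.001,0.035],"turn": 0.2,"grip": 0.2},
    {"offset": [0.001,-0.001,0.065],"turn": 0.2,"grip": 0.2},
    {"offset": [0.001,-0.001,0.076],"turn": 0.2,"grip": 0.2},
    {"offset": [0.001,-0.001,0.076],"turn": 0.2,"grip": 0.2},
    {"offset": [0.001,-0.001,0.076],"turn": 0.2,"grip": 1}
  ]
}}

```text
time: 23.92
tool_pos: [0.5613, 0.2842, 0.0212]
orientation: [-0.7, 0.714, -0.0, 0.001]
contact_force: [0.4, -0.2, 1.1]
opening: 0.0305
grasp_force: 0.0
```

>>> {"method": "send_rows", "body": {
  "steps": [
    {"offset": [0,0,0],"turn": 0,"grip": 1},
    {"offset": [0,0,0],"turn": 0,"grip": 1},
    {"offset": [0,0,-0.04],"turn": 0,"grip": 1},
    {"offset": [0,0,-0.09],"turn": 0,"grip": 1},
    {"offset": [0,0,-0.09],"turn": 0,"grip": 1}
  ]
}}

```text
time: 24.55
tool_pos: [0.5629, 0.2857, 0.1147]
orientation: [-0.7, 0.714, -0.001, 0.005]
contact_force: [1.4, -0.4, -0.6]
opening: 0.0259
grasp_force: 30.0
```

```bash
python3 -c "
from h import *
G=R.from_euler('z',4.1,degrees=True).as_matrix();g0=np.array([.4893,-.2515,0])
print(G.T@(np.array([.4122,-.2557,0])-g0))
go(g0+G@[.068,0,.017],np.radians(184.1))
"
```

```text
[-0.07720297  0.0013232   0.        ]
t 24.55 tcp [0.5629 0.2857 0.1147] toolyaw 178.9 j6 -0.75 F [ 1.4 -0.4 -0.6] open 0.0259 off [533.   -3.7  94.4] mm turn -5.2 (alt 174.8)
```

>>> {"method": "send_rows", "body": {
  "steps": [
    {"offset": [0.04,0,0],"turn": 0,"grip": 1},
    {"offset": [0.09,-0.001,0],"turn": 0,"grip": 1},
    {"offset": [0.14,-0.001,0],"turn": 0,"grip": 1},
    {"offset": [0.19,-0.002,0],"turn": 0,"grip": 1},
    {"offset": [0.24,-0.002,0],"turn": 0,"grip": 1}
  ]
}}

```text
time: 25.18
tool_pos: [0.5568, 0.0423, 0.1088]
orientation: [-0.7, 0.714, 0.0, -0.0]
contact_force: [0.5, -0.6, -0.4]
opening: 0.0257
grasp_force: 30.0
```

>>> {"method": "send_rows", "body": {
  "steps": [
    {"offset": [0.05,0,0],"turn": 0,"grip": 1},
    {"offset": [0.1,-0.001,0],"turn": 0,"grip": 1},
    {"offset": [0.15,-0.001,0],"turn": 0,"grip": 1},
    {"offset": [0.2,-0.002,0],"turn": 0,"grip": 1},
    {"offset": [0.24,-0.002,0],"turn": 0,"grip": 1}
  ]
}}

```text
time: 25.8
tool_pos: [0.5539, -0.1979, 0.1087]
orientation: [-0.7, 0.715, 0.001, -0.0]
contact_force: [-0.0, 0.5, -0.2]
opening: 0.0255
grasp_force: 30.0
```

>>> {"method": "send_rows", "body": {
  "steps": [
    {"offset": [0.03,0,0],"turn": -3,"grip": 1},
    {"offset": [0.053,0,0],"turn": -5.2,"grip": 1},
    {"offset": [0.053,0,0.03],"turn": -5.2,"grip": 1},
    {"offset": [0.053,0,0.05],"turn": -5.2,"grip": 1},
    {"offset": [0.053,0,0.05],"turn": -5.2,"grip": 1}
  ]
}}

```text
time: 26.42
tool_pos: [0.5516, -0.2488, 0.0571]
orientation: [0.731, -0.682, -0.002, 0.001]
contact_force: [-0.1, 0.2, -1.2]
opening: 0.0256
grasp_force: 30.0
```

```bash
cat >> h.py <<'E'
G=R.from_euler('z',4.1,degrees=True).as_matrix();g0=np.array([.4893,-.2515,0])
E
python3 -c "
from h import *
go(g0+G@[.068,0,.0205],np.radians(184.1))
"
```

```text
t 26.43 tcp [ 0.5516 -0.2488  0.0571] toolyaw -176.0 j6 0.23 F [-0.1  0.2 -1.2] open 0.0256 off [-1.7 -5.8 36.6] mm turn -0.1 (alt 179.9)
```

>>> {"method": "send_rows", "body": {
  "steps": [
    {"offset": [-0.002,-0.005,0],"turn": 0,"grip": 1},
    {"offset": [-0.002,-0.005,0.02],"turn": 0,"grip": 1},
    {"offset": [-0.002,-0.005,0.033],"turn": 0,"grip": 1},
    {"offset": [-0.002,-0.005,0.036],"turn": 0,"grip": 1},
    {"offset": [-0.002,-0.005,0.036],"turn": 0,"grip": 1}
  ]
}}

```text
time: 27.05
tool_pos: [0.5588, -0.2469, 0.0239]
orientation: [0.732, -0.682, 0.0, -0.0]
contact_force: [-0.5, -0.6, -0.8]
opening: 0.0254
grasp_force: 30.0
```

>>> {"method": "send_rows", "body": {
  "steps": [
    {"offset": [0,0,0.001],"turn": 0,"grip": 0.25},
    {"offset": [0,0,0.001],"turn": 0,"grip": 0.25},
    {"offset": [0,0,0],"turn": 0,"grip": 0.25},
    {"offset": [0,0,-0.05],"turn": 0,"grip": 0.25},
    {"offset": [0,0,-0.1],"turn": 0,"grip": 0.25}
  ]
}}

```text
time: 27.68
tool_pos: [0.5581, -0.2468, 0.1244]
orientation: [0.732, -0.682, -0.001, 0.0]
contact_force: [0.4, 0.1, 0.3]
opening: 0.0331
grasp_force: 0.0
```

```bash
python3 -c "
from h import *
go([.5095,.2820,.0195],np.radians(179.1))
"
```

```text
t 27.68 tcp [ 0.5581 -0.2468  0.1244] toolyaw -175.9 j6 0.22 F [0.4 0.1 0.3] open 0.0331 off [-530.9   11.   105. ] mm turn 5.0 (alt -175.0)
```

>>> {"method": "send_rows", "body": {
  "steps": [
    {"offset": [-0.266,0.005,0],"turn": 0,"grip": 0.2},
    {"offset": [-0.266,0.005,0],"turn": 0,"grip": 0.2},
    {"offset": [-0.266,0.005,0],"turn": 0,"grip": 0.2},
    {"offset": [-0.266,0.005,0],"turn": 0,"grip": 0.2},
    {"offset": [-0.266,0.005,0],"turn": 0,"grip": 0.2}
  ]
}}

```text
time: 28.3
tool_pos: [0.5345, 0.0212, 0.1241]
orientation: [0.733, -0.68, 0.0, -0.001]
contact_force: [0.7, -0.4, 0.2]
opening: 0.035
grasp_force: 0.0
```

>>> {"method": "send_rows", "body": {
  "steps": [
    {"offset": [-0.265,0.006,0],"turn": 5,"grip": 0.2},
    {"offset": [-0.265,0.006,0],"turn": 5,"grip": 0.2},
    {"offset": [-0.265,0.006,0],"turn": 5,"grip": 0.2},
    {"offset": [-0.265,0.006,0.02],"turn": 5,"grip": 0.2},
    {"offset": [-0.265,0.006,0.03],"turn": 5,"grip": 0.2}
  ]
}}

```text
time: 28.92
tool_pos: [0.5102, 0.2848, 0.0933]
orientation: [-0.702, 0.712, -0.0, 0.001]
contact_force: [-0.8, -0.1, -0.5]
opening: 0.0346
grasp_force: 0.0
```

>>> {"method": "send_rows", "body": {
  "steps": [
    {"offset": [0,0,0],"turn": 0,"grip": 0.2},
    {"offset": [0,0,0],"turn": 0,"grip": 0.2}
  ]
}}

```text
time: 29.18
tool_pos: [0.5104, 0.2806, 0.0937]
orientation: [-0.701, 0.714, -0.0, -0.0]
contact_force: [0.7, -0.3, 0.2]
opening: 0.0348
grasp_force: 0.0
```

```bash
python3 -c "
from h import *
a=imaging.snapshot('side');
cv2.imwrite('pics/s5.png',np.vstack([crop(a,210,280,170,95,4)[:,:680],crop(a,320,195,170,55,4)]))
go([.5095,.2820,.0195],np.radians(179.1))
"
```

```text
t 29.23 tcp [0.5106 0.2806 0.094 ] toolyaw 178.9 j6 -0.80 F [ 0.7 -0.   0. ] open 0.0349 off [-1.3  1.1 74.5] mm turn -0.2 (alt 179.8)
```

View pics/s5.png

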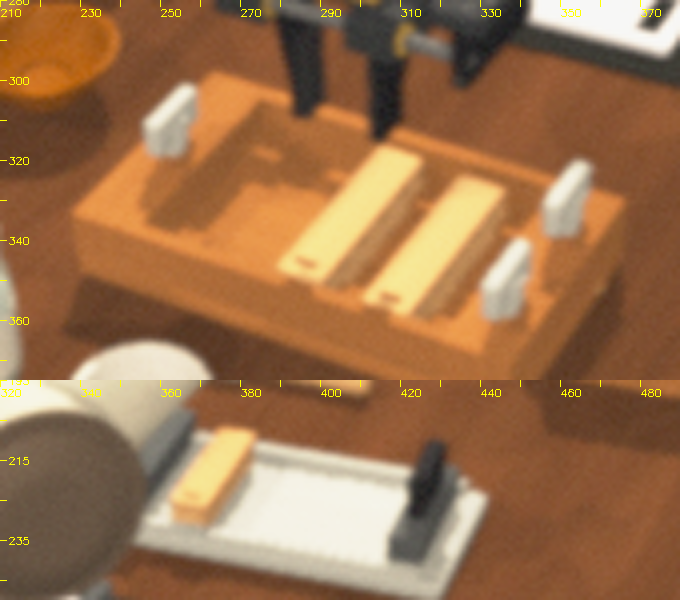

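>>> {"method": "send_rows", "body": {
  "steps": [
    {"offset": [-0.001,0.001,0.035],"turn": 0,"grip": 0.2},
    {"offset": [-0.001,0.001,0.065],"turn": 0,"grip": 0.2},
    {"offset": [-0.001,0.001,0.0745],"turn": 0,"grip": 0.2},
    {"offset": [-0.001,0.001,0.0745],"turn": 0,"grip": 0.2},
    {"offset": [-0.001,0.001,0.0745],"turn": 0,"grip": 1}
  ]
}}

```text
time: 29.85
tool_pos: [0.5101, 0.2835, 0.0205]
orientation: [-0.701, 0.713, -0.0, 0.001]
contact_force: [0.6, -0.5, 1.5]
opening: 0.0302
grasp_force: 0.0
```

>>> {"method": "send_rows", "body": {
  "steps": [
    {"offset": [0,0,0],"turn": 0,"grip": 1},
    {"offset": [0,0,0],"turn": 0,"grip": 1},
    {"offset": [0,0,-0.04],"turn": 0,"grip": 1},
    {"offset": [0,0,-0.09],"turn": 0,"grip": 1},
    {"offset": [0,0,-0.09],"turn": 0,"grip": 1}
  ]
}}

```text
time: 30.48
tool_pos: [0.5113, 0.2851, 0.1136]
orientation: [-0.701, 0.713, -0.0, 0.005]
contact_force: [0.4, -0.1, -0.5]
opening: 0.0255
grasp_force: 30.0
```

```bash
python3 -c "
from h import *
go(g0+G@[.020,0,.0205],np.radians(184.1))
"
```

```text
t 30.48 tcp [0.5113 0.2851 0.1136] toolyaw 179.1 j6 -0.80 F [ 0.4 -0.1 -0.5] open 0.0255 off [535.7  -5.8  89.6] mm turn -5.0 (alt 175.0)
```

>>> {"method": "send_rows", "body": {
  "steps": [
    {"offset": [0.04,0,0],"turn": 0,"grip": 1},
    {"offset": [0.09,-0.001,0],"turn": 0,"grip": 1},
    {"offset": [0.14,-0.003,0],"turn": 0,"grip": 1},
    {"offset": [0.19,-0.004,0],"turn": 0,"grip": 1},
    {"offset": [0.24,-0.005,0],"turn": 0,"grip": 1}
  ]
}}

```text
time: 31.1
tool_pos: [0.509, 0.0415, 0.1081]
orientation: [-0.701, 0.713, 0.001, -0.001]
contact_force: [0.7, -0.4, -0.2]
opening: 0.0259
grasp_force: 30.0
```

>>> {"method": "send_rows", "body": {
  "steps": [
    {"offset": [0.05,0,0],"turn": 0,"grip": 1},
    {"offset": [0.1,-0.001,0],"turn": 0,"grip": 1},
    {"offset": [0.15,-0.001,0],"turn": 0,"grip": 1},
    {"offset": [0.2,-0.002,0],"turn": 0,"grip": 1},
    {"offset": [0.24,-0.003,0],"turn": 0,"grip": 1}
  ]
}}

```text
time: 31.72
tool_pos: [0.5079, -0.1985, 0.1079]
orientation: [-0.701, 0.713, 0.001, -0.0]
contact_force: [0.2, -0.2, -1.1]
opening: 0.0257
grasp_force: 30.0
```

>>> {"method": "send_rows", "body": {
  "steps": [
    {"offset": [0.03,0,0],"turn": -3,"grip": 1},
    {"offset": [0.053,0,0],"turn": -5,"grip": 1},
    {"offset": [0.053,0,0.02],"turn": -5,"grip": 1},
    {"offset": [0.053,0,0.03],"turn": -5,"grip": 1},
    {"offset": [0.053,0,0.03],"turn": -5,"grip": 1}
  ]
}}

```text
time: 32.35
tool_pos: [0.5072, -0.2495, 0.0777]
orientation: [0.732, -0.682, -0.001, 0.001]
contact_force: [0.7, 0.1, -0.4]
opening: 0.0257
grasp_force: 30.0
```

```bash
python3 -c "
from h import *
go(g0+G@[.020,0,.0205],np.radians(184.1))
"
```

```text
t 32.35 tcp [ 0.5072 -0.2495  0.0777] toolyaw -175.9 j6 0.24 F [ 0.7  0.1 -0.4] open 0.0257 off [ 0.8 -2.2 57.2] mm turn -0.0 (alt 180.0)
```

>>> {"method": "send_rows", "body": {
  "steps": [
    {"offset": [0.001,-0.002,0],"turn": 0,"grip": 1},
    {"offset": [0.001,-0.002,0.025],"turn": 0,"grip": 1},
    {"offset": [0.001,-0.002,0.045],"turn": 0,"grip": 1},
    {"offset": [0.001,-0.002,0.056],"turn": 0,"grip": 1},
    {"offset": [0.001,-0.002,0.057],"turn": 0,"grip": 1}
  ]
}}

```text
time: 32.98
tool_pos: [0.5103, -0.2507, 0.0219]
orientation: [0.732, -0.682, -0.0, 0.0]
contact_force: [0.3, -0.4, -0.4]
opening: 0.0258
grasp_force: 30.0
```

>>> {"method": "send_rows", "body": {
  "steps": [
    {"offset": [0,0,0],"turn": 0,"grip": 0.25},
    {"offset": [0,0,0],"turn": 0,"grip": 0.25},
    {"offset": [0,0,0],"turn": 0,"grip": 0.25},
    {"offset": [0,0,-0.05],"turn": 0,"grip": 0.25},
    {"offset": [0,0,-0.1],"turn": 0,"grip": 0.25}
  ]
}}

```text
time: 33.6
tool_pos: [0.5099, -0.2508, 0.1231]
orientation: [0.732, -0.682, -0.0, 0.0]
contact_force: [1.9, -0.9, 0.7]
opening: 0.0324
grasp_force: 0.0
```

```bash
python3 -c "
from h import *
go([.4595,.2855,.0195],np.radians(179.1))
"
```

```text
t 33.60 tcp [ 0.5099 -0.2508  0.1231] toolyaw -175.9 j6 0.24 F [ 1.9 -0.9  0.7] open 0.0324 off [-538.5   12.3  103.6] mm turn 5.0 (alt -175.0)
```

>>> {"method": "send_rows", "body": {
  "steps": [
    {"offset": [-0.269,0.006,0],"turn": 0,"grip": 0.2},
    {"offset": [-0.269,0.006,0],"turn": 0,"grip": 0.2},
    {"offset": [-0.269,0.006,0],"turn": 0,"grip": 0.2},
    {"offset": [-0.269,0.006,0],"turn": 0,"grip": 0.2},
    {"offset": [-0.269,0.006,0],"turn": 0,"grip": 0.2}
  ]
}}

```text
time: 34.22
tool_pos: [0.4851, 0.02, 0.1227]
orientation: [0.733, -0.68, 0.0, -0.001]
contact_force: [0.5, 0.1, 0.2]
opening: 0.0349
grasp_force: 0.0
```

>>> {"method": "send_rows", "body": {
  "steps": [
    {"offset": [-0.269,0.006,0],"turn": 5,"grip": 0.2},
    {"offset": [-0.269,0.006,0],"turn": 5,"grip": 0.2},
    {"offset": [-0.269,0.006,0],"turn": 5,"grip": 0.2},
    {"offset": [-0.269,0.006,0.02],"turn": 5,"grip": 0.2},
    {"offset": [-0.269,0.006,0.03],"turn": 5,"grip": 0.2}
  ]
}}

```text
time: 34.85
tool_pos: [0.4602, 0.2884, 0.0922]
orientation: [-0.702, 0.712, 0.0, 0.001]
contact_force: [0.3, 0.6, -0.4]
opening: 0.0347
grasp_force: 0.0
```

>>> {"method": "send_rows", "body": {
  "steps": [
    {"offset": [0,0,0],"turn": 0,"grip": 0.2},
    {"offset": [0,0,0],"turn": 0,"grip": 0.2}
  ]
}}

```text
time: 35.1
tool_pos: [0.4604, 0.2838, 0.0922]
orientation: [-0.701, 0.713, -0.0, -0.0]
contact_force: [-0.3, -0.4, -0.5]
opening: 0.0346
grasp_force: 0.0
```

```bash
python3 -c "
from h import *
a=imaging.snapshot('side');
cv2.imwrite('pics/s6.png',np.vstack([crop(a,210,280,170,95,4)[:,:680],crop(a,320,195,170,55,4)]))
go([.4595,.2855,.0195],np.radians(179.1))
"
```

```text
t 35.15 tcp [0.4606 0.2838 0.0925] toolyaw 179.0 j6 -0.87 F [-0.5 -0.9  0.3] open 0.0348 off [-1.7  1.2 73. ] mm turn -0.1 (alt 179.9)
```

View pics/s6.png

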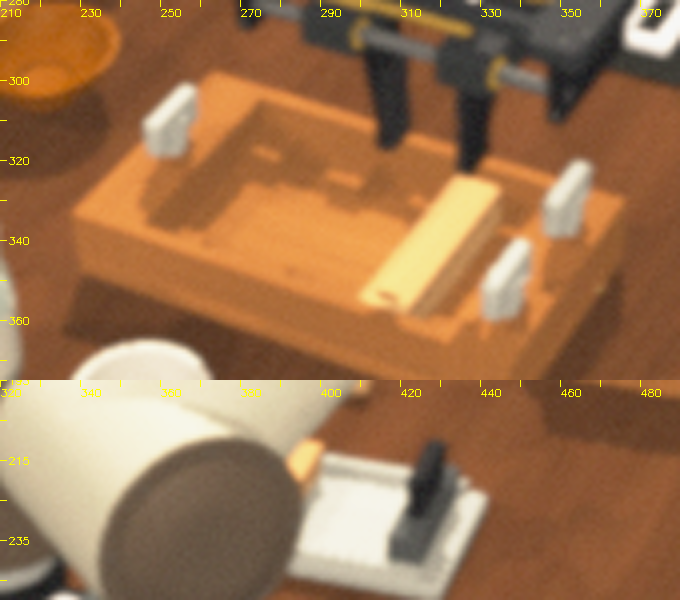

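>>> {"method": "send_rows", "body": {
  "steps": [
    {"offset": [-0.001,0.001,0.035],"turn": 0,"grip": 0.2},
    {"offset": [-0.001,0.001,0.063],"turn": 0,"grip": 0.2},
    {"offset": [-0.001,0.001,0.073],"turn": 0,"grip": 0.2},
    {"offset": [-0.001,0.001,0.073],"turn": 0,"grip": 0.2},
    {"offset": [-0.001,0.001,0.073],"turn": 0,"grip": 1}
  ]
}}

```text
time: 35.78
tool_pos: [0.4602, 0.2864, 0.0203]
orientation: [-0.701, 0.713, -0.0, 0.001]
contact_force: [-1.3, 0.2, 0.3]
opening: 0.0302
grasp_force: 0.0
```

>>> {"method": "send_rows", "body": {
  "steps": [
    {"offset": [0,0,0],"turn": 0,"grip": 1},
    {"offset": [0,0,0],"turn": 0,"grip": 1},
    {"offset": [0,0,-0.04],"turn": 0,"grip": 1},
    {"offset": [0,0,-0.09],"turn": 0,"grip": 1},
    {"offset": [0,0,-0.09],"turn": 0,"grip": 1}
  ]
}}

```text
time: 36.4
tool_pos: [0.4613, 0.2881, 0.1133]
orientation: [-0.701, 0.713, 0.0, 0.005]
contact_force: [-0.2, 0.2, -0.9]
opening: 0.0259
grasp_force: 30.0
```

```bash
python3 -c "
from h import *
go(g0+G@[-.028,0,.0205],np.radians(184.1))
"
```

```text
t 36.40 tcp [0.4613 0.2881 0.1133] toolyaw 179.1 j6 -0.87 F [-0.2  0.2 -0.9] open 0.0259 off [542.2  -8.1  89.1] mm turn -5.0 (alt 175.0)
```

>>> {"method": "send_rows", "body": {
  "steps": [
    {"offset": [0.04,0,0],"turn": 0,"grip": 1},
    {"offset": [0.09,-0.001,0],"turn": 0,"grip": 1},
    {"offset": [0.14,-0.002,0],"turn": 0,"grip": 1},
    {"offset": [0.19,-0.003,0],"turn": 0,"grip": 1},
    {"offset": [0.24,-0.004,0],"turn": 0,"grip": 1}
  ]
}}

```text
time: 37.02
tool_pos: [0.4583, 0.0444, 0.1082]
orientation: [-0.701, 0.713, 0.0, -0.001]
contact_force: [0.9, -0.5, -0.2]
opening: 0.0257
grasp_force: 30.0
```

```bash
python3 -c "
from h import *
cv2.imwrite('pics/t7.png',crop(imaging.snapshot('top'),340,190,120,115,5))
"
```

```text
(no output)
```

View pics/t7.png

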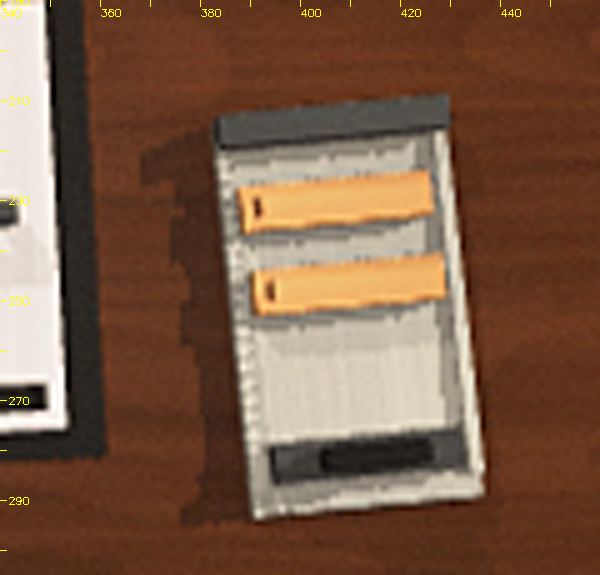

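```bash
python3 -c "
from h import *
c=np.array([.4883,-.2526,0])
for p in[(407.4,230.2),(409.8,246.8)]:print(G.T@(ray('top',p,.036)-c))
go(g0+G@[-.028,0,.0205],np.radians(184.1))
"
```

```text
[0.06907333 0.00167774 0.036     ]
[ 2.09401846e-02 -8.95983108e-05  3.60000000e-02]
t 37.08 tcp [0.4564 0.0403 0.1078] toolyaw 178.8 j6 -0.46 F [-0.6 -3.1 -0.7] open 0.0258 off [293.4 -11.6  87.8] mm turn -5.3 (alt 174.7)
```

Both within 2 mm of the middle line. On with the third.

>>> {"method": "send_rows", "body": {
  "steps": [
    {"offset": [0.05,-0.002,0],"turn": 0,"grip": 1},
    {"offset": [0.1,-0.004,0],"turn": 0,"grip": 1},
    {"offset": [0.15,-0.005,0],"turn": 0,"grip": 1},
    {"offset": [0.2,-0.007,0],"turn": 0,"grip": 1},
    {"offset": [0.24,-0.008,0],"turn": 0,"grip": 1}
  ]
}}

```text
time: 37.7
tool_pos: [0.4624, -0.1956, 0.1081]
orientation: [-0.701, 0.713, 0.001, -0.0]
contact_force: [0.3, -0.6, -0.1]
opening: 0.0258
grasp_force: 30.0
```

>>> {"method": "send_rows", "body": {
  "steps": [
    {"offset": [0.03,0,0],"turn": -3,"grip": 1},
    {"offset": [0.055,0,0],"turn": -5,"grip": 1},
    {"offset": [0.055,0,0.02],"turn": -5,"grip": 1},
    {"offset": [0.055,0,0.03],"turn": -5,"grip": 1},
    {"offset": [0.055,0,0.03],"turn": -5,"grip": 1}
  ]
}}

```text
time: 38.33
tool_pos: [0.4615, -0.2486, 0.0778]
orientation: [0.732, -0.682, -0.001, 0.001]
contact_force: [0.2, 0.7, -0.5]
opening: 0.0258
grasp_force: 30.0
```

```bash
python3 -c "
from h import *
go(g0+G@[-.029,0,.0205],np.radians(184.1))
"
```

```text
t 38.33 tcp [ 0.4615 -0.2486  0.0778] toolyaw -175.9 j6 0.26 F [ 0.2  0.7 -0.5] open 0.0258 off [ 4.9  1.3 57.3] mm turn -0.0 (alt 180.0)
```

>>> {"method": "send_rows", "body": {
  "steps": [
    {"offset": [0.005,0.001,0],"turn": 0,"grip": 1},
    {"offset": [0.005,0.001,0.025],"turn": 0,"grip": 1},
    {"offset": [0.005,0.001,0.045],"turn": 0,"grip": 1},
    {"offset": [0.005,0.001,0.056],"turn": 0,"grip": 1},
    {"offset": [0.005,0.001,0.057],"turn": 0,"grip": 1}
  ]
}}

```text
time: 38.95
tool_pos: [0.4617, -0.2542, 0.0219]
orientation: [0.732, -0.682, -0.0, 0.0]
contact_force: [0.5, -0.2, 0.2]
opening: 0.0254
grasp_force: 30.0
```

>>> {"method": "send_rows", "body": {
  "steps": [
    {"offset": [0,0,0],"turn": 0,"grip": 0.25},
    {"offset": [0,0,0],"turn": 0,"grip": 0.25},
    {"offset": [0,0,0],"turn": 0,"grip": 0.25},
    {"offset": [0,0,-0.05],"turn": 0,"grip": 0.25},
    {"offset": [0,0,-0.1],"turn": 0,"grip": 0.25}
  ]
}}

```text
time: 39.58
tool_pos: [0.4614, -0.2542, 0.1231]
orientation: [0.732, -0.682, -0.0, 0.0]
contact_force: [0.5, -0.5, 0.1]
opening: 0.0323
grasp_force: 0.0
```

```bash
python3 -c "
from h import *
go([.4122,-.2557,.045],np.radians(184.1))
"
```

```text
t 39.58 tcp [ 0.4614 -0.2542  0.1231] toolyaw -175.9 j6 0.27 F [ 0.5 -0.5  0.1] open 0.0323 off [-1.9 49.1 78.2] mm turn -0.0 (alt 180.0)
```

>>> {"method": "send_rows", "body": {
  "steps": [
    {"offset": [-0.002,0.049,0],"turn": 0,"grip": 0.2},
    {"offset": [-0.002,0.049,0.04],"turn": 0,"grip": 0.2},
    {"offset": [-0.002,0.049,0.07],"turn": 0,"grip": 0.2},
    {"offset": [-0.002,0.049,0.077],"turn": 0,"grip": 0.2},
    {"offset": [-0.002,0.049,0.077],"turn": 0,"grip": 0.4}
  ]
}}

```text
time: 40.2
tool_pos: [0.4131, -0.2558, 0.0453]
orientation: [0.732, -0.682, 0.0, 0.0]
contact_force: [-0.6, -0.2, -0.2]
opening: 0.0303
grasp_force: 0.0
```

>>> {"method": "send_rows", "body": {
  "steps": [
    {"offset": [0,0,0],"turn": 0,"grip": 1},
    {"offset": [0,0,0],"turn": 0,"grip": 1},
    {"offset": [0,0,0],"turn": 0,"grip": 1}
  ]
}}

```text
time: 40.58
tool_pos: [0.413, -0.2558, 0.0459]
orientation: [0.732, -0.682, 0.001, -0.0]
contact_force: [-1.3, 0.6, 4.7]
opening: 0.0139
grasp_force: 30.0
```

```bash
python3 -c "
from h import *
go(g0+G@[.105-.078-.012,0,.046],np.radians(184.1))
cv2.imwrite('pics/t8.png',crop(imaging.snapshot('side'),320,190,140,80,5))
"
```

```text
t 40.58 tcp [ 0.413  -0.2558  0.0459] toolyaw -175.9 j6 0.29 F [-1.3  0.6  4.7] open 0.0139 off [  1.1 -91.4   0. ] mm turn -0.0 (alt 180.0)
```

View pics/t8.png

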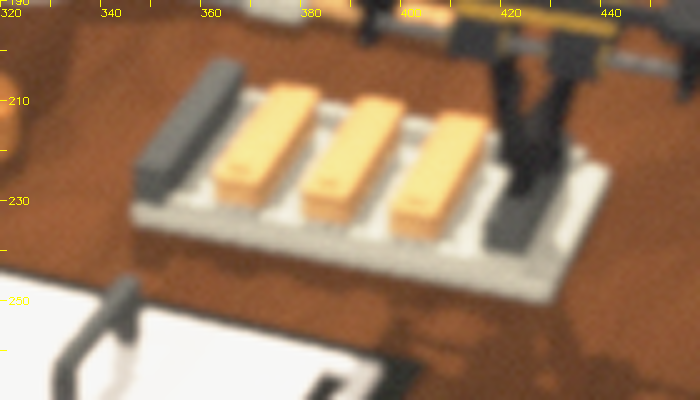

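>>> {"method": "send_rows", "body": {
  "steps": [
    {"offset": [0,-0.008,0],"turn": 0,"grip": 1},
    {"offset": [0,-0.016,0],"turn": 0,"grip": 1},
    {"offset": [0,-0.024,0],"turn": 0,"grip": 1},
    {"offset": [0,-0.032,0],"turn": 0,"grip": 1},
    {"offset": [0,-0.04,0],"turn": 0,"grip": 1}
  ]
}}

```text
time: 41.25
tool_pos: [0.4525, -0.253, 0.046]
orientation: [0.732, -0.682, -0.0, 0.0]
contact_force: [-2.9, 0.0, 6.8]
opening: 0.0142
grasp_force: 30.0
```

>>> {"method": "send_rows", "body": {
  "steps": [
    {"offset": [0,-0.008,0],"turn": 0,"grip": 1},
    {"offset": [0,-0.016,0],"turn": 0,"grip": 1},
    {"offset": [0,-0.024,0],"turn": 0,"grip": 1},
    {"offset": [0,-0.032,0],"turn": 0,"grip": 1},
    {"offset": [0,-0.04,0],"turn": 0,"grip": 1}
  ]
}}

```text
time: 41.88
tool_pos: [0.4918, -0.2502, 0.046]
orientation: [0.732, -0.682, -0.001, 0.001]
contact_force: [-3.9, -0.4, 7.4]
opening: 0.0137
grasp_force: 30.0
```

>>> {"method": "send_rows", "body": {
  "steps": [
    {"offset": [0,-0.002,0],"turn": 0,"grip": 1},
    {"offset": [0,-0.004,0],"turn": 0,"grip": 1},
    {"offset": [0,-0.004,0],"turn": 0,"grip": 1}
  ]
}}

```text
time: 42.25
tool_pos: [0.4963, -0.2498, 0.046]
orientation: [0.732, -0.682, 0.0, 0.0]
contact_force: [-2.4, 0.5, 5.5]
opening: 0.0139
grasp_force: 30.0
```

```bash
python3 -c "
from h import *
go(g0+G@[.105-.078-.012,0,.046],np.radians(184.1))
cv2.imwrite('pics/t9.png',crop(imaging.snapshot('side'),320,190,140,80,5))
"
```

```text
t 42.25 tcp [ 0.4963 -0.2498  0.046 ] toolyaw -175.9 j6 0.24 F [-2.4  0.5  5.5] open 0.0139 off [ 1.1 -7.9 -0. ] mm turn -0.0 (alt 180.0)
```

View pics/t9.png

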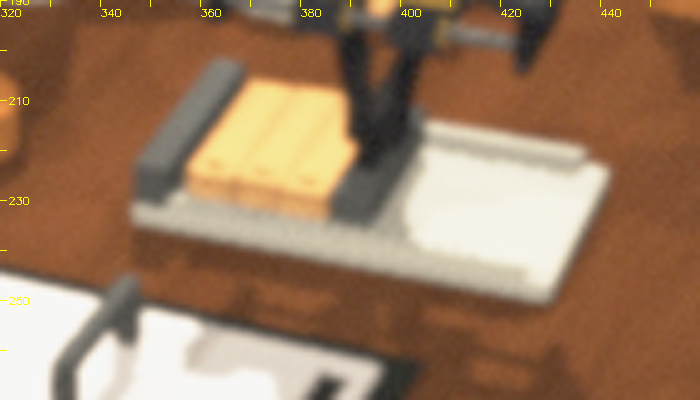

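>>> {"method": "send_rows", "body": {
  "steps": [
    {"offset": [0,-0.001,0],"turn": 0,"grip": 1},
    {"offset": [0,-0.002,0],"turn": 0,"grip": 1},
    {"offset": [0,-0.003,0],"turn": 0,"grip": 1},
    {"offset": [0,-0.004,0],"turn": 0,"grip": 1},
    {"offset": [0,-0.004,0],"turn": 0,"grip": 1}
  ]
}}

```text
time: 42.92
tool_pos: [0.4999, -0.2496, 0.046]
orientation: [0.732, -0.682, -0.0, 0.0]
contact_force: [-3.1, -0.2, 7.3]
opening: 0.0139
grasp_force: 30.0
```

>>> {"method": "send_rows", "body": {
  "steps": [
    {"offset": [0,-0.001,0],"turn": 0,"grip": 1},
    {"offset": [0,-0.002,0],"turn": 0,"grip": 1},
    {"offset": [0,-0.002,0],"turn": 0,"grip": 1}
  ]
}}

```text
time: 43.3
tool_pos: [0.5019, -0.2494, 0.046]
orientation: [0.732, -0.682, -0.0, 0.0]
contact_force: [-3.5, 1.1, 6.4]
opening: 0.0142
grasp_force: 30.0
```

>>> {"method": "send_rows", "body": {
  "steps": [
    {"offset": [0,-0.001,0],"turn": 0,"grip": 1},
    {"offset": [0,-0.002,0],"turn": 0,"grip": 1},
    {"offset": [0,-0.002,0],"turn": 0,"grip": 1}
  ]
}}

```text
time: 43.68
tool_pos: [0.5039, -0.2493, 0.046]
orientation: [0.732, -0.682, -0.0, 0.0]
contact_force: [-3.7, -0.8, 6.5]
opening: 0.0136
grasp_force: 30.0
```

>>> {"method": "send_rows", "body": {
  "steps": [
    {"offset": [0,-0.001,0],"turn": 0,"grip": 1},
    {"offset": [0,-0.001,0],"turn": 0,"grip": 1}
  ]
}}

```text
time: 43.92
tool_pos: [0.5048, -0.2492, 0.046]
orientation: [0.732, -0.682, -0.0, 0.0]
contact_force: [-3.2, -0.0, 6.8]
opening: 0.0136
grasp_force: 30.0
```

>>> {"method": "send_rows", "body": {
  "steps": [
    {"offset": [0,-0.001,0],"turn": 0,"grip": 1},
    {"offset": [0,-0.001,0],"turn": 0,"grip": 1}
  ]
}}

```text
time: 44.18
tool_pos: [0.5048, -0.2492, 0.046]
orientation: [0.732, -0.682, -0.001, 0.001]
contact_force: [-4.6, -0.4, 8.0]
opening: 0.0136
grasp_force: 30.0
```

>>> {"method": "send_rows", "body": {
  "steps": [
    {"offset": [0,-0.001,0],"turn": 0,"grip": 1},
    {"offset": [0,-0.001,0],"turn": 0,"grip": 1}
  ]
}}

```text
time: 44.42
tool_pos: [0.5048, -0.2492, 0.046]
orientation: [0.732, -0.682, -0.002, 0.002]
contact_force: [-7.8, -0.2, 9.8]
opening: 0.0136
grasp_force: 30.0
```

>>> {"method": "send_rows", "body": {
  "steps": [
    {"offset": [0,-0.001,0],"turn": 0,"grip": 1},
    {"offset": [0,-0.001,0],"turn": 0,"grip": 1},
    {"offset": [0,-0.001,0],"turn": 0,"grip": 1}
  ]
}}

```text
time: 44.8
tool_pos: [0.5048, -0.2492, 0.0459]
orientation: [0.731, -0.682, -0.003, 0.002]
contact_force: [-9.2, 0.3, 10.8]
opening: 0.0138
grasp_force: 30.1
```

>>> {"method": "send_rows", "body": {
  "steps": [
    {"offset": [0,-0.001,0],"turn": 0,"grip": 1},
    {"offset": [0,-0.001,0],"turn": 0,"grip": 1},
    {"offset": [0,-0.001,0],"turn": 0,"grip": 1}
  ]
}}

```text
time: 45.18
tool_pos: [0.5048, -0.2492, 0.0459]
orientation: [0.731, -0.682, -0.004, 0.003]
contact_force: [-11.9, -1.4, 12.8]
opening: 0.0138
grasp_force: 30.1
```

>>> {"method": "send_rows", "body": {
  "steps": [
    {"offset": [0,0.002,0],"turn": 0,"grip": 1},
    {"offset": [0,0.002,0],"turn": 0,"grip": 0.2},
    {"offset": [0,0.002,0],"turn": 0,"grip": 0.2},
    {"offset": [0,0.002,0],"turn": 0,"grip": 0.2},
    {"offset": [0,0.002,-0.03],"turn": 0,"grip": 0.2}
  ]
}}

```text
time: 45.8
tool_pos: [0.5059, -0.2483, 0.0729]
orientation: [0.731, -0.682, -0.003, 0.001]
contact_force: [0.6, -0.7, -0.2]
opening: 0.0344
grasp_force: 0.0
```

>>> {"method": "send_rows", "body": {
  "steps": [
    {"offset": [0,0,-0.06],"turn": 0,"grip": 0.2},
    {"offset": [0,0,-0.07],"turn": 0,"grip": 0.2},
    {"offset": [0,0,-0.07],"turn": 0,"grip": 0.2}
  ]
}}

```text
time: 46.18
tool_pos: [0.5079, -0.2487, 0.1456]
orientation: [0.732, -0.682, 0.001, -0.001]
contact_force: [-0.1, 0.9, -0.2]
opening: 0.0352
grasp_force: 0.0
```

```bash
python3 -c "
from h import *
go([.5566,-.0187,.021],np.radians(181.5))
"
```

```text
t 46.17 tcp [ 0.5079 -0.2487  0.1456] toolyaw -176.0 j6 0.24 F [-0.1  0.9 -0.2] open 0.0352 off [-226.   -64.5  124.7] mm turn 2.5 (alt -177.5)
```

>>> {"method": "send_rows", "body": {
  "steps": [
    {"offset": [-0.226,-0.064,0],"turn": 2.5,"grip": 0.2},
    {"offset": [-0.226,-0.064,0],"turn": 2.5,"grip": 0.2},
    {"offset": [-0.226,-0.064,0],"turn": 2.5,"grip": 0.2},
    {"offset": [-0.226,-0.064,0],"turn": 2.5,"grip": 0.2},
    {"offset": [-0.226,-0.064,0.03],"turn": 2.5,"grip": 0.2}
  ]
}}

```text
time: 46.8
tool_pos: [0.557, -0.0156, 0.1148]
orientation: [0.718, -0.696, 0.001, -0.001]
contact_force: [0.1, -0.8, 0.2]
opening: 0.0349
grasp_force: 0.0
```

>>> {"method": "send_rows", "body": {
  "steps": [
    {"offset": [0,0,0.02],"turn": 0,"grip": 0.2},
    {"offset": [0,0,0.02],"turn": 0,"grip": 0.2}
  ]
}}

```text
time: 47.05
tool_pos: [0.553, -0.0192, 0.0917]
orientation: [0.717, -0.698, -0.002, 0.003]
contact_force: [0.4, -0.0, 0.4]
opening: 0.0349
grasp_force: 0.0
```

```bash
python3 -c "
from h import *
go([.5566,-.0187,.021],np.radians(181.5))
cv2.imwrite('pics/t10.png',crop(imaging.snapshot('top'),340,190,120,115,5))
"
```

```text
t 47.05 tcp [ 0.553  -0.0192  0.0917] toolyaw -178.5 j6 -0.23 F [ 0.4 -0.   0.4] open 0.0349 off [-0.5 -4.1 70.7] mm turn 0.0 (alt -180.0)
```

View pics/t10.png

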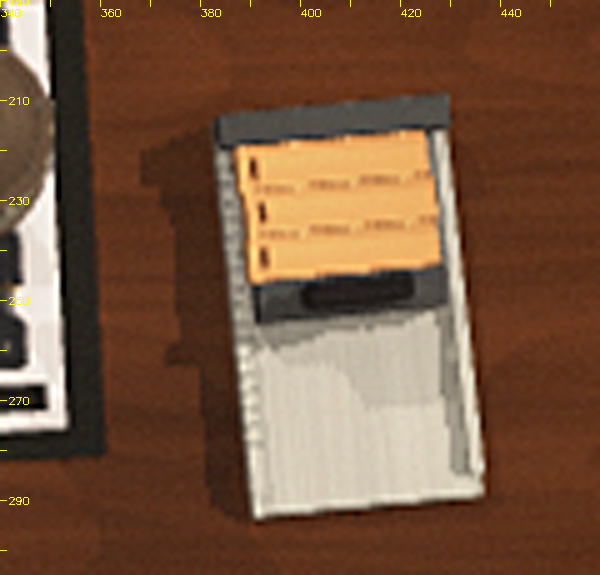

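>>> {"method": "send_rows", "body": {
  "steps": [
    {"offset": [0,0,0],"turn": 0,"grip": 0.2},
    {"offset": [0,0,0],"turn": 0,"grip": 0.2},
    {"offset": [0,0,0],"turn": 0,"grip": 0.2}
  ]
}}

```text
time: 47.48
tool_pos: [0.5557, -0.0191, 0.0957]
orientation: [0.716, -0.698, 0.0, -0.001]
contact_force: [-0.1, -0.6, 0.2]
opening: 0.0347
grasp_force: 0.0
```

```bash
python3 -c "
from h import *
go([.5566,-.0187,.021],np.radians(181.5))
"
```

```text
t 47.48 tcp [ 0.5557 -0.0191  0.0957] toolyaw -178.5 j6 -0.23 F [-0.1 -0.6  0.2] open 0.0347 off [-0.3 -0.8 74.7] mm turn 0.0 (alt -180.0)
```

>>> {"method": "send_rows", "body": {
  "steps": [
    {"offset": [0,-0.001,0.04],"turn": 0,"grip": 0.2},
    {"offset": [0,-0.001,0.068],"turn": 0,"grip": 0.2},
    {"offset": [0,-0.001,0.075],"turn": 0,"grip": 0.2},
    {"offset": [0,-0.001,0.075],"turn": 0,"grip": 0.2},
    {"offset": [0,-0.001,0.075],"turn": 0,"grip": 1}
  ]
}}

```text
time: 48.1
tool_pos: [0.5575, -0.0188, 0.0214]
orientation: [0.717, -0.697, 0.001, -0.001]
contact_force: [0.5, 0.9, -0.3]
opening: 0.0306
grasp_force: 0.0
```

>>> {"method": "send_rows", "body": {
  "steps": [
    {"offset": [0,0,0],"turn": 0,"grip": 1},
    {"offset": [0,0,0],"turn": 0,"grip": 1},
    {"offset": [0,0,0],"turn": 0,"grip": 1},
    {"offset": [0,0,0],"turn": 0,"grip": 1}
  ]
}}

```text
time: 48.6
tool_pos: [0.5565, -0.0189, 0.0207]
orientation: [0.717, -0.697, 0.0, -0.0]
contact_force: [-2.9, 0.5, 5.3]
opening: 0.0114
grasp_force: 30.0
```

>>> {"method": "send_rows", "body": {
  "steps": [
    {"offset": [0,0,-0.02],"turn": 0,"grip": 1},
    {"offset": [0,0,-0.05],"turn": 0,"grip": 1},
    {"offset": [0,0,-0.08],"turn": 0,"grip": 1},
    {"offset": [0,0,-0.115],"turn": 0,"grip": 1},
    {"offset": [0,0,-0.115],"turn": 0,"grip": 1}
  ]
}}

```text
time: 49.22
tool_pos: [0.5579, -0.0186, 0.1368]
orientation: [0.717, -0.698, 0.001, -0.002]
contact_force: [0.5, -0.6, -3.6]
opening: 0.0118
grasp_force: 30.0
```

>>> {"method": "send_rows", "body": {
  "steps": [
    {"offset": [0,0,0],"turn": 0,"grip": 1},
    {"offset": [0,0,0],"turn": 0,"grip": 1}
  ]
}}

```text
time: 49.48
tool_pos: [0.555, -0.0192, 0.1329]
orientation: [0.716, -0.698, -0.001, 0.002]
contact_force: [-0.8, 0.1, -3.0]
opening: 0.0118
grasp_force: 30.0
```

```bash
python3 -c "
from h import *
go([.5101,.2832,.056],np.radians(179.1))
"
```

```text
t 49.48 tcp [ 0.555  -0.0192  0.1329] toolyaw -178.5 j6 -0.23 F [-0.8  0.1 -3. ] open 0.0118 off [-303.5   36.6   76.9] mm turn 2.4 (alt -177.6)
```

>>> {"method": "send_rows", "body": {
  "steps": [
    {"offset": [-0.03,0.004,0],"turn": 0,"grip": 1},
    {"offset": [-0.07,0.009,0],"turn": 0,"grip": 1},
    {"offset": [-0.11,0.014,0],"turn": 0,"grip": 1},
    {"offset": [-0.15,0.019,0],"turn": 0,"grip": 1},
    {"offset": [-0.18,0.023,0],"turn": 0,"grip": 1}
  ]
}}

```text
time: 50.1
tool_pos: [0.5276, 0.1616, 0.1336]
orientation: [0.717, -0.697, -0.0, 0.001]
contact_force: [-0.3, -1.3, -3.2]
opening: 0.0116
grasp_force: 30.0
```

>>> {"method": "send_rows", "body": {
  "steps": [
    {"offset": [-0.04,0.005,0],"turn": 0.8,"grip": 1},
    {"offset": [-0.08,0.01,0],"turn": 1.6,"grip": 1},
    {"offset": [-0.11,0.014,0],"turn": 2.4,"grip": 1},
    {"offset": [-0.123,0.015,0],"turn": 2.4,"grip": 1},
    {"offset": [-0.123,0.015,0],"turn": 2.4,"grip": 1}
  ]
}}

```text
time: 50.72
tool_pos: [0.5098, 0.283, 0.134]
orientation: [-0.702, 0.712, 0.0, -0.001]
contact_force: [0.2, -0.2, -3.3]
opening: 0.0115
grasp_force: 30.0
```

>>> {"method": "send_rows", "body": {
  "steps": [
    {"offset": [0,0,0],"turn": 0,"grip": 1},
    {"offset": [0,0,0],"turn": 0,"grip": 1},
    {"offset": [0,0,0],"turn": 0,"grip": 1}
  ]
}}

```text
time: 51.1
tool_pos: [0.5104, 0.2822, 0.1352]
orientation: [-0.701, 0.713, 0.0, 0.0]
contact_force: [-0.0, -1.1, -3.5]
opening: 0.0119
grasp_force: 30.0
```

```bash
python3 -c "
from h import *
go([.5101,.2832,.056],np.radians(179.1))
cv2.imwrite('pics/s11.png',crop(imaging.snapshot('side'),210,250,170,130,4))
"
```

```text
t 51.10 tcp [0.5104 0.2822 0.1352] toolyaw 179.1 j6 -0.80 F [-0.  -1.1 -3.5] open 0.0119 off [-1.   0.3 79.2] mm turn -0.0 (alt 180.0)
```

View pics/s11.png

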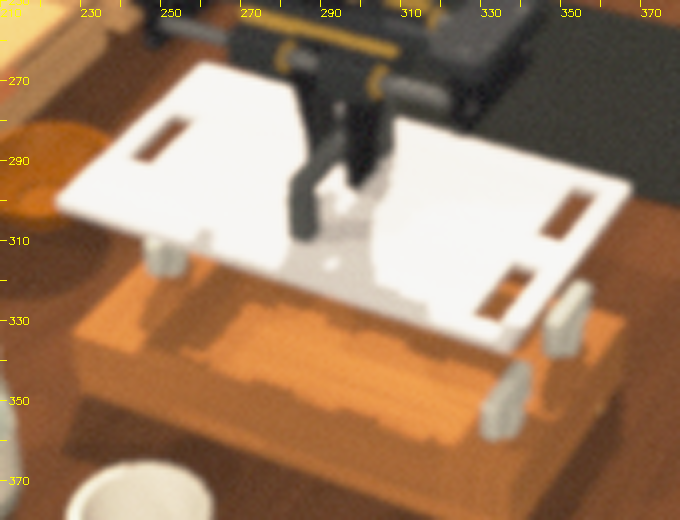

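>>> {"method": "send_rows", "body": {
  "steps": [
    {"offset": [-0.001,0,0.02],"turn": 0,"grip": 1},
    {"offset": [-0.001,0,0.04],"turn": 0,"grip": 1},
    {"offset": [-0.001,0,0.055],"turn": 0,"grip": 1},
    {"offset": [-0.001,0,0.068],"turn": 0,"grip": 1},
    {"offset": [-0.001,0,0.075],"turn": 0,"grip": 1}
  ]
}}

```text
time: 51.78
tool_pos: [0.5102, 0.2838, 0.0593]
orientation: [-0.702, 0.712, -0.0, -0.0]
contact_force: [-0.4, -0.8, -2.4]
opening: 0.0115
grasp_force: 30.0
```

>>> {"method": "send_rows", "body": {
  "steps": [
    {"offset": [0,0,0.002],"turn": 0,"grip": 1},
    {"offset": [0,0,0.004],"turn": 0,"grip": 1},
    {"offset": [0,0,0.004],"turn": 0,"grip": 1}
  ]
}}

```text
time: 52.15
tool_pos: [0.5107, 0.2843, 0.0567]
orientation: [-0.702, 0.712, -0.0, 0.001]
contact_force: [-0.7, -0.1, -2.9]
opening: 0.0111
grasp_force: 30.0
```

```bash
python3 -c "
from h import *
go([.5101,.2832,.056],np.radians(179.1))
"
```

```text
t 52.15 tcp [0.5107 0.2843 0.0567] toolyaw 179.2 j6 -0.80 F [-0.7 -0.1 -2.9] open 0.0111 off [1.1 0.6 0.7] mm turn 0.1 (alt -179.9)
```

>>> {"method": "send_rows", "body": {
  "steps": [
    {"offset": [0,0,0.002],"turn": 0,"grip": 1},
    {"offset": [0,0,0.002],"turn": 0,"grip": 1},
    {"offset": [0,0,0.002],"turn": 0,"grip": 0.2},
    {"offset": [0,0,0.002],"turn": 0,"grip": 0.2},
    {"offset": [0,0,0.002],"turn": 0,"grip": 0.2}
  ]
}}

```text
time: 52.78
tool_pos: [0.5105, 0.2841, 0.0541]
orientation: [-0.702, 0.712, -0.0, 0.0]
contact_force: [0.7, 0.1, 0.2]
opening: 0.0317
grasp_force: 0.0
```

>>> {"method": "send_rows", "body": {
  "steps": [
    {"offset": [0,0,-0.03],"turn": 0,"grip": 0.2},
    {"offset": [0,0,-0.08],"turn": 0,"grip": 0.2},
    {"offset": [0,0,-0.14],"turn": 0,"grip": 0.2},
    {"offset": [0,0,-0.2],"turn": 0,"grip": 0.2},
    {"offset": [0,0,-0.2],"turn": 0,"grip": 0.2}
  ]
}}

```text
time: 53.4
tool_pos: [0.5128, 0.2855, 0.2603]
orientation: [-0.702, 0.712, -0.001, 0.006]
contact_force: [-0.3, 0.1, -1.0]
opening: 0.0348
grasp_force: 0.0
```

```bash
python3 -c "
from h import *
go([.5101,.2832,.056],np.radians(179.1))
a=imaging.snapshot('side')
cv2.imwrite('pics/s12.png',crop(a,180,180,270,215,3))
"
```

```text
t 53.40 tcp [0.5128 0.2855 0.2603] toolyaw 179.2 j6 -0.80 F [-0.3  0.1 -1. ] open 0.0348 off [  4.    4.7 204.2] mm turn 0.1 (alt -179.9)
```

View pics/s12.png

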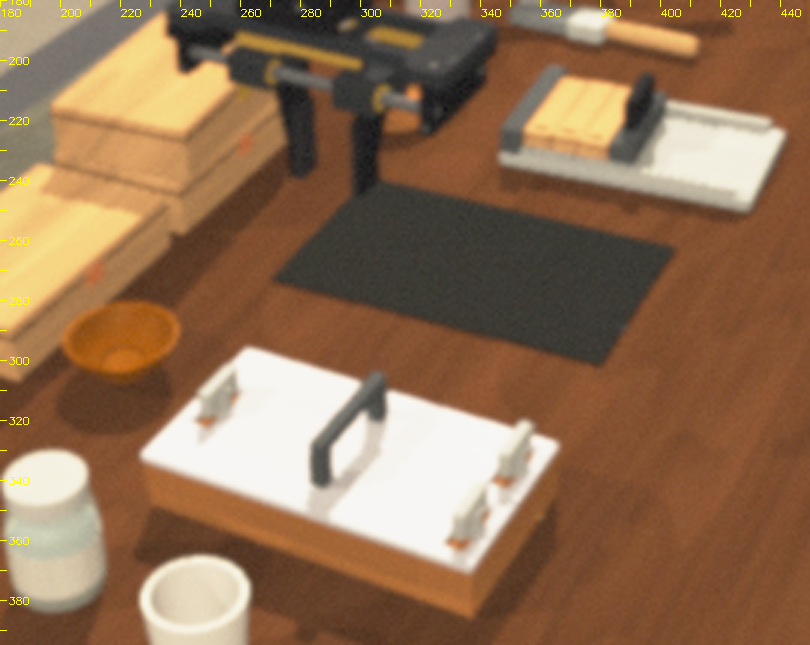

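The cover is seated flat over the wings (pixels around 225–370, 297–370). The row is closed in the gauge around (375, 218), the bystanders are untouched and the gripper is clear.

```bash
python3 -c "
from workcell import arm
print(arm.close_job())"
```

```text
the job is handed in; nothing more can be done
None
```

The job is handed in: all three screws undone, all three cases squeezed in the gauge (about 12 N at the wrist) with the jaw left against them, and the cover back on the tray; the hand-in returned no verdict.

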